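Set out the glass chambers and samples for a cell count

ROBOT

A 6-joint arm with a two-finger parallel gripper is mounted at the origin on a cart in front of the work surface, level with it; the furniture and walls round the work are solid. World frame = base frame: x ahead of the robot, y to its left, z up, the work surface at z = 0. Lengths are in mm, angles in rad, forces in N, time in s.
With the tool pointing down it reaches from about 350 to 1000 mm from the base axis. Payload 7.1 kg.
Tool frame: the origin (TCP) lies midway between the tips of the shut fingers; the grasp point (between the pads) lies 19 mm behind it; z points along the fingers, y is the line along which they close (so a half turn about z gives the same grasp; the last joint's range is limited). The gripper opens to 85 mm and grips with 20 to 120 N. Pads are 22 mm wide; open, the fingers measure 114 mm over their backs; the gripper's body (76 mm by 85 mm) begins 54 mm behind the grasp point. The pads swing forward as they close: fully open they stand 13 mm farther back than shut.
Start: joints at [-1.198, 0.423, 1.63, -0, 1.089, -0.019], TCP at [238.674, -577.616, 231.319] pointing down, gripper open.
Joint ranges: [-3, 3], [-0.9, 2.11], [0.09, 2.58], [-1.31, 4.45], [0.11, 2.69], [-2.54, 2.54]. Speed limits (rad/s): [2.39, 2.39, 3.01, 3.14, 3.14, 3.14].

INTERFACE

Orientations are given as a unit quaternion [x, y, z, w].
In Python, from plant import * gives the robot as it stands. The module is installed in compiled form; this text tells all that it offers.
- The arm moves only by the tool play_rows, never from a script. Its argument "plan" is a list of rows, each an object of numbers: "grip": the closure in counts, from 0 (fully open) to 255 (shut); "tx", "ty", "tz": the shift along the world's x, y, z in cm; "wx", "wy", "wz": the turn, a rotation vector about the world's x, y, z in degrees. In form: [{"grip": .., "tx": .., "ty": .., "tz": .., "wx": .., "wy": .., "wz": ..}, ...]. A call has 1 to 10 rows; each row shifts and turns the commanded pose from where the row before left it; what a row does not reach is not made up. A row lasts 1/8 s, in which the tool goes at most 62.5 mm and 10.7 degrees, less where a joint would pass 70% of its speed; a pose out of reach is approached as far as the arm can. A call with a gripper value outside its range is refused whole. The fingers move at their own pace and stop on an object; the grip force is fixed at half the most. Time passes only in rows, so rows that do not move let the fingers close. It gives the time, the measured TCP pose, the force, the opening and the grip force at its end, in the units of the state.
- read_state(): the state, without advancing time (a new reading comes with each control period).
- read_camera(name): name is "side" or "top"; returns the picture (420x560x3 uint8, red, green, blue); there is no depth.
- camera_model(name): a dict with "fx", "fy", "cx", "cy" (pixels), "origin" and "attitude" of the camera in the world. Camera axes: x right, y up, looking along -z (the intrinsics and any distortion apply to the point x, -y, -z); pixel columns grow to the right and rows downward; lengths in mm; the calibration is good to about 2 mm. A picture is of the moment at which its call begins. camera_model takes no time and is no camera call.
- job_done(): hands the job in; it is judged then, once.
The state is a dict: "time": time; "q": joint angles; "joint_vel": joint speeds; "joint_efforts": joint torques, N m; "tool_pos": TCP position; "eef_rot": TCP orientation; "wrist_force": force on the tool from outside, world axes, zero at the start; "torque": the same for the moment, N m; "opening": finger opening in mm; "grip_force": force on a finger pad.
Only numpy, scipy, OpenCV 4.12 (cv2) and the standard library are available. Lean on these libraries where they do the work, as an engineer would, in place of code of your own. Each camera call takes 0.05 s, during which the arm holds its last target. There are 200 camera calls.

TASK

Get the bench ready for a cell count: draw each glass counting chamber forward out of the low covered store by pressing on its showing end and pulling, then lift it and lay it flat across both bars of the steel rack, so that none lies on another. Lift every microtube out of the blue bin and lay it on the white slide tray. Leave the other things on the bench where they are.

Things in the scene. Friction and masses are not known exactly. Their poses are not given: they have to be found in the camera images.
- store: low covered store, fixed: dark steel block 252 mm wide with 4 lanes along its x axis, centred at y = -102, -34, +34, +102 mm; origin on the bench; -x is the open front, toward the robot. Lane floors are 24 mm above the bench. From x = -20 to the back wall at +62 mm a lane is 36 mm wide between curbs 2.5 mm high: too close to grip the 4 mm glass by its edges, but it can be pressed from above
- store_cover (a point): middle of the front edge of the store's flat clear cover, on its top, 41 mm above the bench, at x = 12 mm in the store's frame; the cover spans all lanes from here 56 mm back, 5 mm thick, its underside 36 mm above the bench
- store_tongue (a point): top of the tongue of the lane at y = -34 mm, half-way along it. In front of the curbs, from x = -20 to -77 mm in the store's frame, each lane goes on as a dark steel tongue 18 mm wide at the lane floor's height, without curbs, over a foot 6 mm high: glass drawn out onto it overhangs it by 7 mm a side and can be gripped by its long edges
- bars: steel rack, fixed: two round 8 mm bars along its y axis, 296 mm long, at x = -24 and +24 mm, tops 30 mm above the bench, over a dark drip tray 100 x 306 mm, rim 9 mm high; end plates 26 mm high at y = +-145 mm; origin under its centre, on the bench. A chamber goes across both bars, length along x, centre midway between them (32 mm above the bench), anywhere in the middle 270 mm
- bin: open blue bin, fixed, 190 (x) x 120 (y) mm and 40 mm high, walls 4 mm, floor 4 mm thick; origin under its centre, on the bench.
- tray: white slide tray, fixed, 89 (x) x 68 (y) mm, flat top 8 mm above the bench for all purposes (rim drawn to 10 mm); origin under its centre, on the bench. A tube's centre is 15 mm above the bench when it lies on it.
- chamber_a_mid (a point): glass counting chamber, clear plate 75 x 32 x 4 mm, about 30 g; may be absent. The point is its centre, 2 mm above its underside; y axis along the 75 mm length, z up. At first it lies flat in a store lane, length along the store's x, its front end 27 to 37 mm out from under the cover. Glass slides easily in the lane; shut fingertips pressed on its top with 5 to 15 N draw it along.
- chamber_b_mid (a point): glass counting chamber, clear plate 75 x 32 x 4 mm, about 30 g; may be absent. The point is its centre, 2 mm above its underside; y axis along the 75 mm length, z up. At first it lies flat in a store lane, length along the store's x, its front end 27 to 37 mm out from under the cover. Glass slides easily in the lane; shut fingertips pressed on its top with 5 to 15 N draw it along.
- chamber_c_mid (a point): glass counting chamber, clear plate 75 x 32 x 4 mm, about 30 g; may be absent. The point is its centre, 2 mm above its underside; y axis along the 75 mm length, z up. At first it lies flat in a store lane, length along the store's x, its front end 27 to 37 mm out from under the cover. Glass slides easily in the lane; shut fingertips pressed on its top with 5 to 15 N draw it along.
- chamber_d_mid (a point): glass counting chamber, clear plate 75 x 32 x 4 mm, about 30 g; may be absent. The point is its centre, 2 mm above its underside; y axis along the 75 mm length, z up. At first it lies flat in a store lane, length along the store's x, its front end 27 to 37 mm out from under the cover. Glass slides easily in the lane; shut fingertips pressed on its top with 5 to 15 N draw it along.
- tube_a_mid (a point): closed white 1.5 ml microtube lying flat, 42 mm long (its y axis), about 13 mm wide at the body (20 mm over the cap's tab), 14 mm high, 12 g; it does not roll. This point is its centre, 7 mm above its underside. Lies on the floor of the bin at the start.
- tube_b_mid (a point): closed white 1.5 ml microtube lying flat, 42 mm long (its y axis), about 13 mm wide at the body (20 mm over the cap's tab), 14 mm high, 12 g; it does not roll. This point is its centre, 7 mm above its underside. Lies on the floor of the bin at the start.
- marker_red: bystander: red marker pen lying on the bench right of the microscope, 138 x 12 x 13 mm
- tally: bystander: round silver hand tally counter, 44 x 51 x 40 mm, near the front of the bench
- oil_bottle: bystander: small brown dropper bottle, 30 mm across, 68 mm high, behind the store
- objective_case: bystander: round case with black cap, 36 mm across, 59 mm high, behind the store
- coverslips: bystander: small white carton, 35 x 63 x 18 mm, behind the bin
- pen: bystander: white pen lying near the front of the bench, before the microscope, 138 x 12 x 13 mm
There are look-alikes about, which are no part of the job. Leave any yellow look-alike of the part that bears chamber_d_mid alone.

How it is judged:
By the outcome, as a careful person would: the job done as asked, in the order asked, and still so for the second after the job is handed in, with the robot touching nothing.
Of chamber_a, chamber_b, chamber_c, chamber_d only 3 to 4 are there at a start; the rules pass over those that are not, and their reading is None.
At some moment in a run one of tube_a, tube_b may be knocked a few centimetres aside while the robot is not near it.
It also fails if it takes over 210 s, if anything falls off the work surface, if the arm or the gripper's body presses on something with over 40 N, if the wrist force passes 120 N, or if a joint passes its speed limit or range.

## Working session

There is one attempt and no reset: what is moved stays moved. The work goes in short steps, Python scripts to look and compute and a tool call to move; the robot and the scene stay as the last step left them, time stands still between calls to the robot, and variables do not carry over. Pictures are saved under pics/ and viewed, at most 14 in all, crops included, and the job is handed in when it is done.

Besides the shell and the picture viewer there is one more tool, called by a JSON object that holds its "method" and its "body", one argument or row to a line. play_rows: Moves the arm, as the interface text tells. Its arguments: {"type":"object","properties":{"plan":{"type":"array"}},"required":["plan"]}

```bash
mkdir -p pics; cat > h.py <<'E'
from plant import *
import numpy as np, cv2
from scipy.spatial.transform import Rotation as R
def snap(n,f):
    im=read_camera(n); cv2.imwrite('pics/'+f+'.png',cv2.cvtColor(im,cv2.COLOR_RGB2BGR)); return im
E
python3 - <<'E'
from h import *
print(read_state())
for n in("top","side"):
    snap(n,n+"0"); print(camera_model(n))
E
```

```text
{'time': 0.0, 'q': array([-1.19797418e+00,  4.23823349e-01,  1.63074274e+00,  3.03718206e-06,
        1.08860360e+00, -1.89824025e-02]), 'joint_vel': array([ 0.00076441,  0.00107279,  0.00023089, -0.00054464, -0.00087925,
       -0.00065552]), 'joint_efforts': array([-2.30290258e-03, -5.57387996e+01, -2.81748462e+01, -2.55460573e-04,
        7.19340562e-03, -8.18300180e-06]), 'tool_pos': array([ 238.4848786 , -577.08633457,  230.53590007]), 'eef_rot': array([ 9.80872272e-01,  1.94650876e-01, -1.37453818e-04, -7.76445368e-04]), 'wrist_force': array([0.25969012, 0.14810639, 0.23842334]), 'torque': array([ 0.03023728, -0.036022  , -0.04427264]), 'grip_force': 0.0, 'opening': 85.57974925923511}
{'fx': 467.77227692215683, 'fy': 467.77227692215683, 'cx': 289.4317382513251, 'cy': 207.32965474120627, 'origin': array([ 449.73836717, -100.74089013, 1184.79205328]), 'attitude': array([-0.04378061,  0.04458831,  0.71328912, -0.69807862])}
{'fx': 449.14931693559726, 'fy': 449.14931693559726, 'cx': 278.9367261718034, 'cy': 216.33971768245664, 'origin': array([-474.8969423 , -649.08736141,  577.48317363]), 'attitude': array([ 0.47561939, -0.28084994, -0.4353642 ,  0.71089206])}
```

View pics/top0.png

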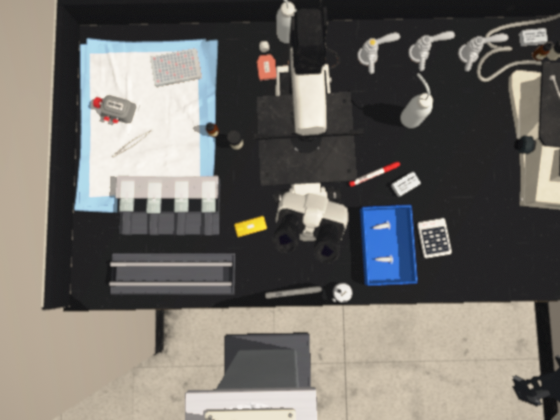

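View pics/side0.png

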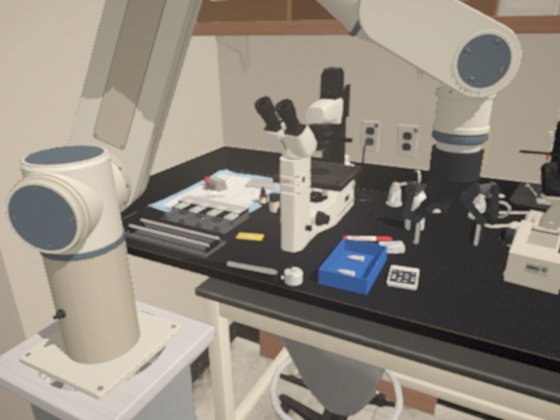

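Top view: store (168,205) with about 4 lanes at columns 127/154/181/208, rack (173,273), bin (388,245) with two tubes (382,227), (384,260), tray (435,238). Possible confusions: yellow plate (251,226) is the look-alike; cards (406,184), (535,37) and white items are not tubes. Close crop to check.

```bash
cat >> h.py <<'E'
def ray(n,u,v):
    m=camera_model(n); d=R.from_quat(m['attitude']).apply([(u-m['cx'])/m['fx'],-(v-m['cy'])/m['fy'],-1]); return m['origin'],d
def at(n,u,v,z):
    o,d=ray(n,u,v); return o+d*(z-o[2])/d[2]
def proj(n,p):
    m=camera_model(n); c=R.from_quat(m['attitude']).inv().apply(np.array(p)-m['origin']); return m['cx']+m['fx']*c[0]/-c[2], m['cy']-m['fy']*c[1]/-c[2]
E
python3 - <<'E'
from h import *
im=cv2.imread('pics/top0.png')
a=cv2.resize(im[165:300,100:245],(0,0),fx=4,fy=4,interpolation=cv2.INTER_CUBIC)
b=cv2.resize(im[195:295,355:460],(0,0),fx=2,fy=2,interpolation=cv2.INTER_CUBIC)
o=np.zeros((540,800,3),np.uint8);o[:,:580]=a;o[:200,580:790]=b
cv2.imwrite('pics/c0.png',o)
np.set_printoptions(precision=1,suppress=True)
for n,u,v,z in[('store fl',119,235,24),('store fr',219,233,24),('bin bl',363,207,40),('bin br',410,206,40),('bin fl',367,285,40),('bin fr',416,281,40),('bar',115,285,30),('bar',233,283,30),('bar',115,262,30),('bar',233,264,30),('tray',435,238,8),('tA',382,227,11),('tB',384,260,11)]:
    print(n,at('top',u,v,z))
E
```

```text
store fl [535.5 320.9  24. ]
store fr [535.2  72.6  24. ]
bin bl [ 590.5 -285.1   40. ]
bin br [ 590.5 -401.1   40. ]
bin fl [ 400.5 -286.9   40. ]
bin fr [ 407.5 -405.8   40. ]
bar [413.3 325.5  30. ]
bar [411.9  38.   30. ]
bar [469.  326.9  30. ]
bar [457.9  37.7  30. ]
tray [ 512. -468.    8.]
tA [ 542.4 -335.4   11. ]
tB [ 459.8 -336.6   11. ]
```

View pics/c0.png

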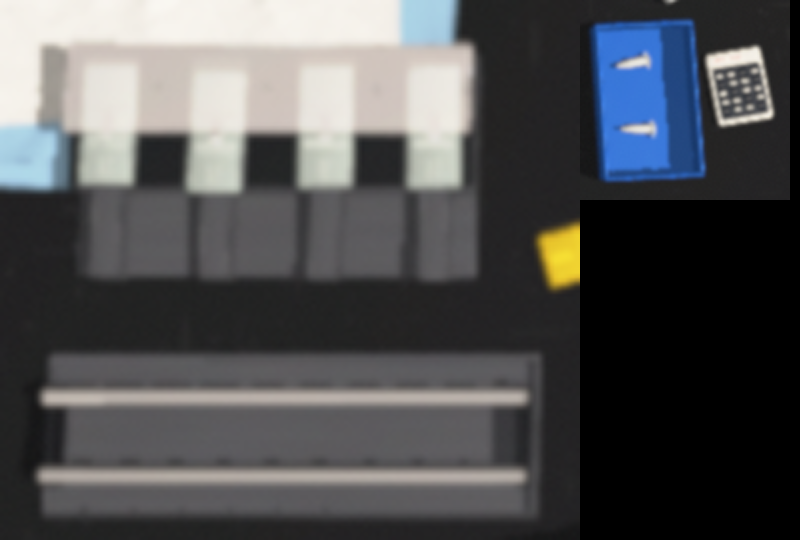

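Crop: all four lanes hold clear glass (crop columns 108, 215, 326, 435, fronts at crop rows ~188), yellow plate at right is the look-alike to be left alone; two white tubes in the bin, lying left-right. Now measuring.

```bash
cat > m.py <<'E'
from h import *
np.set_printoptions(precision=1,suppress=True)
im=cv2.imread('pics/top0.png'); hsv=cv2.cvtColor(im,cv2.COLOR_BGR2HSV)
P=lambda c,r,z:at('top',(c+.5)/4-.5+100,(r+.5)/4-.5+165,z)
print('glass FL FR'); 
for l,r,f in[(80,135,187),(187,243,192),(298,353,188),(407,463,188)]: print(P(l,f,28),P(r,f,28),(P(l,f,28)+P(r,f,28))/2)
print('cover front',P(66,132,41),P(472,132,41),'tongue front',P(90,277,24),P(476,277,24))
for t in(107,215,322,432):print('tongue',P(t,277,24))
# bars
for b in((100,258,245,270),(100,278,245,290)):
    x0,y0,x1,y1=b; s=im[y0:y1,x0:x1].min(2)>110
    ys,xs=np.nonzero(s); k=np.polyfit(xs,ys,1); e=[xs.min()-.5,xs.max()+.5]
    print('bar',[at('top',x+x0,np.polyval(k,x)+y0,30) for x in e])
# tubes
s=((hsv[...,1]<90)&(hsv[...,2]>120)).astype(np.uint8)
for nm,(x0,y0,x1,y1),z in(('bin',(366,212,408,280),11),('tray',(415,215,455,260),9)):
    n,_,st,c=cv2.connectedComponentsWithStats(s[y0:y1,x0:x1])
    lab=_
    for i in range(1,n):
        if st[i,4]>12:
            pts=np.argwhere(lab==i)[:,::-1].astype(np.float32); rr=cv2.minAreaRect(pts)
            w=np.array([at('top',p[0]+x0,p[1]+y0,z) for p in cv2.boxPoints(rr)])
            print(nm,st[i],c[i]+[x0,y0],'rect centre',w.mean(0),'corners',w[:,:2].tolist())
s=read_state(); print(R.from_quat(s['eef_rot']).as_matrix())
E
python3 m.py
```

```text
glass FL FR
[594.1 319.3  28. ] [593.4 285.1  28. ] [593.7 302.2  28. ]
[589.5 252.6  28. ] [588.8 217.8  28. ] [589.2 235.2  28. ]
[590.6 183.6  28. ] [589.8 149.4  28. ] [590.2 166.5  28. ]
[589.1 115.8  28. ] [588.3  80.9  28. ] [588.7  98.4  28. ]
cover front [626.9 324.   41. ] [621.5  73.3  41. ] tongue front [538.2 313.2  24. ] [533.   73.6  24. ]
tongue [537.9 302.6  24. ]
tongue [536.5 235.6  24. ]
tongue [535.1 169.2  24. ]
tongue [533.6 100.9  24. ]
bar [array([464.4, 337.8,  30. ]), array([458.2,  41.3,  30. ])]
bar [array([417.5, 339.1,  30. ]), array([409.8,  44.1,  30. ])]
bin [ 7 10 17  7 81] [382.1 225.7] rect centre [ 547.5 -333.1   11. ] corners [[555.4955040221975, -313.34115039290464], [554.6266440927801, -353.63483441766266], [539.4898226728615, -352.90644094718004], [540.3571833918476, -312.6773647560192]]
bin [ 9 44 18  7 82] [384.8 258.9] rect centre [ 462.4 -335.5   11. ] corners [[470.24129440092656, -314.5989601290685], [469.3270873890756, -357.0248065902354], [454.4621359179198, -356.2975859602856], [455.37478060051376, -313.93915343647313]]
tray [  3   3  34  40 579] [434.1 235.9] rect centre [ 512.7 -466.1    9. ] corners [[552.7066721625542, -424.2779659149445], [565.2334899460981, -495.0119523518435], [472.54207739442637, -507.5773933232623], [460.2721802402887, -437.51402321969726]]
[[ 0.9  0.4 -0. ]
 [ 0.4 -0.9  0. ]
 [ 0.  -0.  -1. ]]
```

```bash
cat > t.py <<'E'
from h import *
np.set_printoptions(precision=0,suppress=True)
def tri(a,b):
    o1,d1=ray('top',*a);o2,d2=ray('side',*b)
    s=np.linalg.lstsq(np.c_[d1,-d2],o2-o1,rcond=None)[0]; return o1+d1*s[0],o2+d2*s[1]
for a,b in[((283,240),(262,103)),((327,252),(288,106)),((328,250),(262,103)),((285,238),(288,106)),((312,10),(333,70)),((310,205),(297,140)),((308,225),(297,140))]: print(a,b,*tri(a,b))
for z in(0,100,200,300):print(z,at('top',327,256,z),at('top',283,245,z),at('top',345,225,z))
E
python3 t.py; python3 - <<'E'
import cv2
a=cv2.imread('pics/top0.png')[170:280,240:360];b=cv2.imread('pics/side0.png')[60:260,230:370]
import numpy as np
a=cv2.resize(a,None,fx=3,fy=3);b=cv2.resize(b,None,fx=2.8,fy=2.8)
o=np.zeros((560,760,3),np.uint8);o[:330,:360]=a;o[:560,362:362+392]=b;cv2.imwrite('pics/c1.png',o)
E
```

```text
(283, 240) (262, 103) [493. -91. 406.] [494. -93. 406.]
(327, 252) (288, 106) [ 472. -163.  405.] [ 477. -173.  406.]
(328, 250) (262, 103) [ 475. -164.  418.] [ 448. -120.  414.]
(285, 238) (288, 106) [497. -94. 396.] [ 525. -149.  397.]
(312, 10) (333, 70) [ 869. -147.  457.] [ 863. -132.  453.]
(310, 205) (297, 140) [ 564. -142.  303.] [ 569. -152.  304.]
(308, 225) (297, 140) [ 526. -137.  309.] [ 540. -166.  311.]
0 [ 473. -196.    0.] [503. -85.   0.] [ 550. -244.    0.]
100 [ 471. -188.  100.] [499. -87. 100.] [ 542. -232.  100.]
200 [ 469. -180.  200.] [494. -88. 200.] [ 533. -220.  200.]
300 [ 467. -172.  300.] [490. -89. 300.] [ 525. -208.  300.]
```

View pics/c1.png

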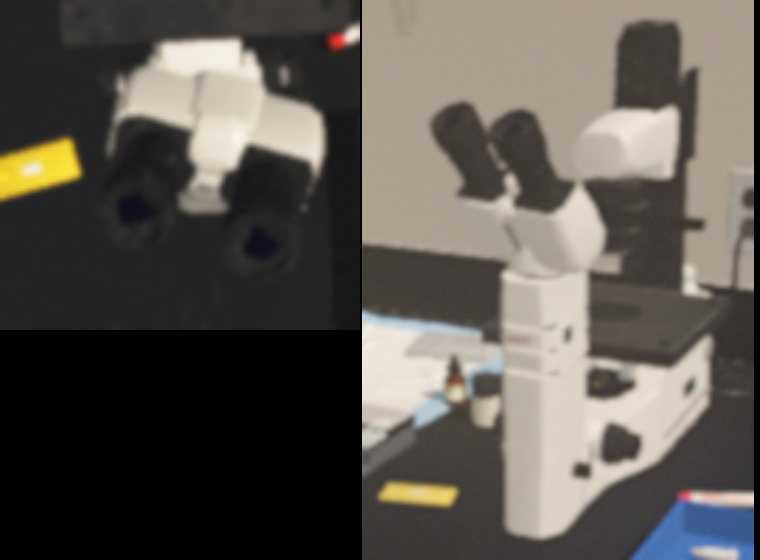

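c1 shows the eyepieces at about x 470–495, y −90…−165, z 400, so I cross in front of the microscope at small radius.

{"method": "play_rows", "body": {
  "plan": [
    {"grip": 255, "tx": -1.9, "ty": 4.6, "tz": 0, "wx": 0, "wy": 0, "wz": -4},
    {"grip": 255, "tx": -1.9, "ty": 4.6, "tz": 0, "wx": 0, "wy": 0, "wz": -4},
    {"grip": 255, "tx": -1.9, "ty": 4.6, "tz": 0, "wx": 0, "wy": 0, "wz": -4},
    {"grip": 255, "tx": -1.9, "ty": 4.6, "tz": 0, "wx": 0, "wy": 0, "wz": -4},
    {"grip": 255, "tx": -1.9, "ty": 4.7, "tz": 0, "wx": 0, "wy": 0, "wz": -4},
    {"grip": 255, "tx": 4.05, "ty": 2.7, "tz": 0, "wx": 0, "wy": 0, "wz": -3.6},
    {"grip": 255, "tx": 4.05, "ty": 2.7, "tz": 0, "wx": 0, "wy": 0, "wz": 0},
    {"grip": 255, "tx": 4.05, "ty": 2.75, "tz": 0, "wx": 0, "wy": 0, "wz": 0}
  ]
}}

```text
time: 1.1
tool_pos: [266.1, -264.2, 231.5]
eef_rot: [1.0, -0.011, 0.0, 0.0]
wrist_force: [0.7, -0.1, 0.5]
opening: 0.1
grip_force: 0.0
```

{"method": "play_rows", "body": {
  "plan": [
    {"grip": 255, "tx": 2.77, "ty": 4.17, "tz": 0, "wx": 0, "wy": 0, "wz": 0},
    {"grip": 255, "tx": 2.77, "ty": 4.17, "tz": 0, "wx": 0, "wy": 0, "wz": 0},
    {"grip": 255, "tx": 2.77, "ty": 4.17, "tz": 0, "wx": 0, "wy": 0, "wz": 0},
    {"grip": 255, "tx": 0.9, "ty": 4.8, "tz": 0, "wx": 0, "wy": 0, "wz": 0},
    {"grip": 255, "tx": 0.9, "ty": 4.8, "tz": 0, "wx": 0, "wy": 0, "wz": 0},
    {"grip": 255, "tx": 0.9, "ty": 4.8, "tz": 0, "wx": 0, "wy": 0, "wz": 0},
    {"grip": 255, "tx": 3, "ty": 4.7, "tz": -3, "wx": 0, "wy": 0, "wz": 0},
    {"grip": 255, "tx": 4, "ty": 4.7, "tz": -3, "wx": 0, "wy": 0, "wz": 0},
    {"grip": 255, "tx": 5, "ty": 0, "tz": -3, "wx": 0, "wy": 0, "wz": 0},
    {"grip": 255, "tx": 5, "ty": 0, "tz": -3, "wx": 0, "wy": 0, "wz": 0}
  ]
}}

```text
time: 2.35
tool_pos: [542.5, 94.2, 113.1]
eef_rot: [1.0, -0.009, -0.0, 0.0]
wrist_force: [0.6, 0.3, 0.3]
opening: 0.1
grip_force: 0.0
```

{"method": "play_rows", "body": {
  "plan": [
    {"grip": 255, "tx": 2.8, "ty": 0, "tz": -2, "wx": 0, "wy": 0, "wz": 0},
    {"grip": 255, "tx": 2.8, "ty": 0, "tz": -3, "wx": 0, "wy": 0, "wz": 0},
    {"grip": 255, "tx": 0, "ty": 0, "tz": -2, "wx": 0, "wy": 0, "wz": 0},
    {"grip": 255, "tx": 0, "ty": 0, "tz": -0.8, "wx": 0, "wy": 0, "wz": 0},
    {"grip": 255, "tx": 0, "ty": 0, "tz": 0, "wx": 0, "wy": 0, "wz": 0},
    {"grip": 255, "tx": 0, "ty": 0, "tz": 0, "wx": 0, "wy": 0, "wz": 0}
  ]
}}

```text
time: 3.1
tool_pos: [597.3, 93.3, 37.4]
eef_rot: [1.0, -0.01, 0.001, -0.0]
wrist_force: [-0.5, 0.0, -0.2]
opening: 0.1
grip_force: 0.0
```

```bash
python3 - <<'E'
from h import *
im=cv2.cvtColor(snap('top','t1'),cv2.COLOR_RGB2BGR)
s=cv2.cvtColor(snap('side','s1'),cv2.COLOR_RGB2BGR)
o=np.zeros((540,800,3),np.uint8);o[:]=0
a=cv2.resize(im[165:245,100:240],None,fx=4,fy=4);b=cv2.resize(s[190:250,120:260],None,fx=3.5,fy=3.5)
o[:320,:560]=a;o[325:325+210,:490]=b;cv2.imwrite('pics/c2.png',o)
E
```

```text
(no output)
```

View pics/c2.png

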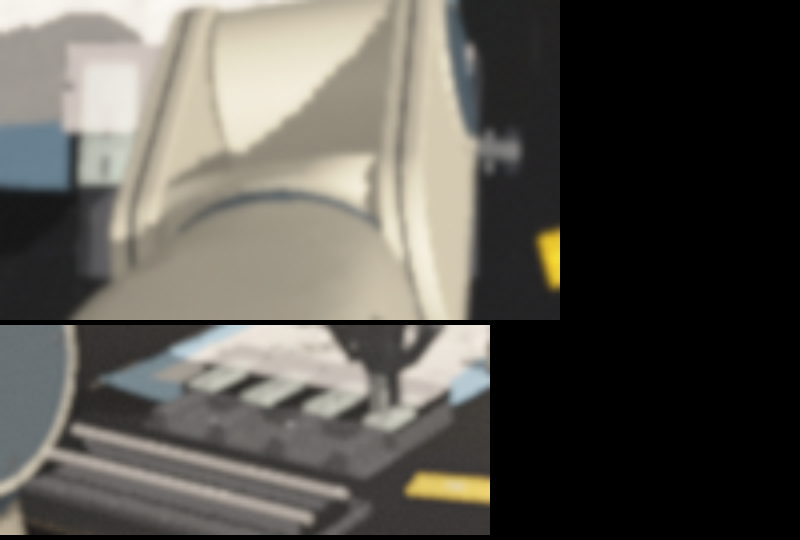

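Side crop shows the shut fingers over the nearest glass. Small correction and press.

{"method": "play_rows", "body": {
  "plan": [
    {"grip": 255, "tx": 0.3, "ty": 0.5, "tz": -0.4, "wx": 0, "wy": 0, "wz": 0},
    {"grip": 255, "tx": 0, "ty": 0, "tz": -0.4, "wx": 0, "wy": 0, "wz": 0},
    {"grip": 255, "tx": 0, "ty": 0, "tz": -0.1, "wx": 0, "wy": 0, "wz": 0},
    {"grip": 255, "tx": 0, "ty": 0, "tz": 0, "wx": 0, "wy": 0, "wz": 0},
    {"grip": 255, "tx": 0, "ty": 0, "tz": 0, "wx": 0, "wy": 0, "wz": 0}
  ]
}}

```text
time: 3.82
tool_pos: [600.7, 98.6, 28.1]
eef_rot: [1.0, -0.01, 0.0, -0.0]
wrist_force: [-2.1, 1.6, 7.3]
opening: 0.2
grip_force: 3.9
```

{"method": "play_rows", "body": {
  "plan": [
    {"grip": 255, "tx": 0, "ty": 0, "tz": -0.04, "wx": 0, "wy": 0, "wz": 0},
    {"grip": 255, "tx": -0.4, "ty": 0.01, "tz": 0, "wx": 0, "wy": 0, "wz": 0},
    {"grip": 255, "tx": -0.6, "ty": 0.01, "tz": 0, "wx": 0, "wy": 0, "wz": 0}
  ]
}}

```text
time: 4.2
tool_pos: [592.7, 98.7, 28.1]
eef_rot: [1.0, -0.01, 0.003, -0.0]
wrist_force: [3.7, -0.8, 6.7]
opening: -0.1
grip_force: 2.9
```

{"method": "play_rows", "body": {
  "plan": [
    {"grip": 255, "tx": -0.5, "ty": 0.01, "tz": -0.05, "wx": 0, "wy": 0, "wz": 0},
    {"grip": 255, "tx": -0.7, "ty": 0.01, "tz": 0, "wx": 0, "wy": 0, "wz": 0},
    {"grip": 255, "tx": -0.7, "ty": 0.02, "tz": 0, "wx": 0, "wy": 0, "wz": 0},
    {"grip": 255, "tx": -0.7, "ty": 0.01, "tz": 0, "wx": 0, "wy": 0, "wz": 0},
    {"grip": 255, "tx": -0.7, "ty": 0.02, "tz": 0, "wx": 0, "wy": 0, "wz": 0},
    {"grip": 255, "tx": -0.6, "ty": 0.01, "tz": 0, "wx": 0, "wy": 0, "wz": 0},
    {"grip": 255, "tx": -0.5, "ty": 0.01, "tz": 0, "wx": 0, "wy": 0, "wz": 0},
    {"grip": 255, "tx": 0, "ty": 0, "tz": 0, "wx": 0, "wy": 0, "wz": 0}
  ]
}}

```text
time: 5.2
tool_pos: [549.1, 99.7, 28.0]
eef_rot: [1.0, -0.01, 0.003, -0.0]
wrist_force: [4.1, 0.2, 11.2]
opening: -0.2
grip_force: 5.1
```

```bash
cat > v.py <<'E'
from h import *
import sys
f=sys.argv[1]
s=cv2.cvtColor(snap('side',f),cv2.COLOR_RGB2BGR)
cv2.imwrite('pics/c_%s.png'%f,cv2.resize(s[190:260,100:260],None,fx=5,fy=5,interpolation=cv2.INTER_CUBIC))
E
python3 v.py s2; python3 -c "
from h import *
for x,y in((535,99),(610,97)):print(proj('side',(x,y,28)))"
```

```text
(np.float64(217.1087819688512), np.float64(224.46695186141042))
(np.float64(231.287808012459), np.float64(215.87534238767398))
```

View pics/c_s2.png

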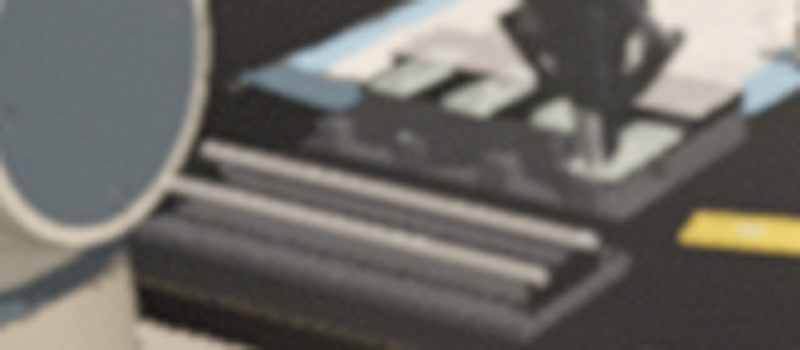

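Glass followed the fingers (front now near side pixel (220,226), ≈x 537). Lift, open partly, go over its centre.

{"method": "play_rows", "body": {
  "plan": [
    {"grip": 255, "tx": 0, "ty": 0, "tz": 1.5, "wx": 0, "wy": 0, "wz": 0},
    {"grip": 110, "tx": 0, "ty": 0, "tz": 3, "wx": 0, "wy": 0, "wz": 0},
    {"grip": 110, "tx": 1.3, "ty": 0, "tz": 0, "wx": 0, "wy": 0, "wz": 0},
    {"grip": 110, "tx": 1.2, "ty": 0, "tz": 0, "wx": 0, "wy": 0, "wz": 0},
    {"grip": 110, "tx": 0, "ty": 0, "tz": 0, "wx": 0, "wy": 0, "wz": 0},
    {"grip": 110, "tx": 0, "ty": 0, "tz": 0, "wx": 0, "wy": 0, "wz": 0}
  ]
}}

```text
time: 6.0
tool_pos: [570.5, 99.1, 70.5]
eef_rot: [1.0, -0.01, -0.001, 0.0]
wrist_force: [-0.0, 0.6, -0.9]
opening: 48.4
grip_force: 0.0
```

{"method": "play_rows", "body": {
  "plan": [
    {"grip": 110, "tx": 0.4, "ty": 0, "tz": -2, "wx": 0, "wy": 0, "wz": 0},
    {"grip": 110, "tx": 0, "ty": 0, "tz": -2, "wx": 0, "wy": 0, "wz": 0},
    {"grip": 110, "tx": 0, "ty": 0, "tz": -1.85, "wx": 0, "wy": 0, "wz": 0},
    {"grip": 110, "tx": 0, "ty": 0, "tz": 0, "wx": 0, "wy": 0, "wz": 0},
    {"grip": 110, "tx": 0, "ty": 0, "tz": 0, "wx": 0, "wy": 0, "wz": 0}
  ]
}}

```text
time: 6.62
tool_pos: [575.3, 99.3, 12.8]
eef_rot: [1.0, -0.01, -0.0, 0.0]
wrist_force: [-0.1, 1.0, 0.5]
opening: 48.8
grip_force: 0.0
```

{"method": "play_rows", "body": {
  "plan": [
    {"grip": 255, "tx": 0, "ty": 0, "tz": 0, "wx": 0, "wy": 0, "wz": 0},
    {"grip": 255, "tx": 0, "ty": 0, "tz": 0, "wx": 0, "wy": 0, "wz": 0},
    {"grip": 255, "tx": 0, "ty": 0, "tz": 0, "wx": 0, "wy": 0, "wz": 0},
    {"grip": 255, "tx": 0, "ty": 0, "tz": 0, "wx": 0, "wy": 0, "wz": 0},
    {"grip": 255, "tx": 0, "ty": 0, "tz": 0.5, "wx": 0, "wy": 0, "wz": 0},
    {"grip": 255, "tx": 0, "ty": 0, "tz": 1.5, "wx": 0, "wy": 0, "wz": 0},
    {"grip": 255, "tx": 0, "ty": 0, "tz": 3, "wx": 0, "wy": 0, "wz": 0},
    {"grip": 255, "tx": 0, "ty": 0, "tz": 0, "wx": 0, "wy": 0, "wz": 0}
  ]
}}

```text
time: 7.62
tool_pos: [577.4, 99.6, 65.9]
eef_rot: [1.0, -0.01, 0.003, -0.0]
wrist_force: [0.5, 0.4, -0.9]
opening: 29.9
grip_force: 59.3
```

{"method": "play_rows", "body": {
  "plan": [
    {"grip": 255, "tx": -3.5, "ty": -0.1, "tz": 0, "wx": 0, "wy": 0, "wz": 0},
    {"grip": 255, "tx": -3.5, "ty": -0.1, "tz": 0, "wx": 0, "wy": 0, "wz": 0},
    {"grip": 255, "tx": -3.5, "ty": -0.1, "tz": 0, "wx": 0, "wy": 0, "wz": 0},
    {"grip": 255, "tx": -3.5, "ty": -0.1, "tz": 0, "wx": 0, "wy": 0, "wz": 0},
    {"grip": 255, "tx": 0, "ty": 0, "tz": -1, "wx": 0, "wy": 0, "wz": 0},
    {"grip": 255, "tx": 0, "ty": 0, "tz": -1.5, "wx": 0, "wy": 0, "wz": 0},
    {"grip": 255, "tx": 0, "ty": 0, "tz": 0, "wx": 0, "wy": 0, "wz": 0},
    {"grip": 255, "tx": 0, "ty": 0, "tz": 0, "wx": 0, "wy": 0, "wz": 0}
  ]
}}

```text
time: 8.62
tool_pos: [435.9, 95.3, 37.6]
eef_rot: [1.0, -0.01, -0.0, 0.0]
wrist_force: [0.8, -0.1, -0.7]
opening: 30.1
grip_force: 59.3
```

```bash
python3 v.py s3
```

```text
(no output)
```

View pics/c_s3.png

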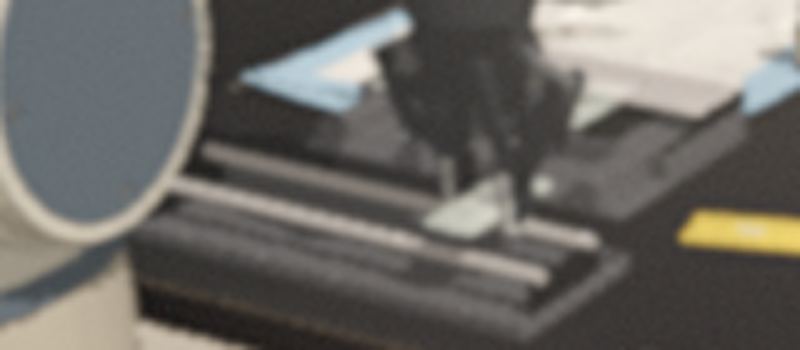

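{"method": "play_rows", "body": {
  "plan": [
    {"grip": 255, "tx": 0.1, "ty": 0, "tz": -1, "wx": 0, "wy": 0, "wz": 0},
    {"grip": 255, "tx": 0, "ty": 0, "tz": -0.5, "wx": 0, "wy": 0, "wz": 0},
    {"grip": 255, "tx": 0, "ty": 0, "tz": -0.2, "wx": 0, "wy": 0, "wz": 0},
    {"grip": 255, "tx": 0, "ty": 0, "tz": 0, "wx": 0, "wy": 0, "wz": 0}
  ]
}}

```text
time: 9.18
tool_pos: [436.2, 95.3, 20.8]
eef_rot: [1.0, -0.01, -0.0, 0.0]
wrist_force: [-0.2, 0.9, 0.5]
opening: 30.0
grip_force: 59.3
```

```bash
python3 -c "
from h import *
for x in (396,472):print(np.array(proj('side',(x,95.3,51)))*5-[500,950])"
```

```text
[442.86976586 227.95712738]
[525.36615273 177.0622393 ]
```

{"method": "play_rows", "body": {
  "plan": [
    {"grip": 255, "tx": 0, "ty": 0, "tz": -0.15, "wx": 0, "wy": 0, "wz": 0},
    {"grip": 255, "tx": 0, "ty": 0, "tz": -0.1, "wx": 0, "wy": 0, "wz": 0},
    {"grip": 255, "tx": 0, "ty": 0, "tz": 0, "wx": 0, "wy": 0, "wz": 0}
  ]
}}

```text
time: 9.55
tool_pos: [436.5, 95.3, 19.6]
eef_rot: [1.0, -0.01, 0.0, -0.0]
wrist_force: [-3.0, -0.2, 16.8]
opening: 30.1
grip_force: 60.8
```

Resting on the bars (16.8 N up). Release, rise, go over lane 3.

{"method": "play_rows", "body": {
  "plan": [
    {"grip": 122, "tx": 0, "ty": 0, "tz": 0.1, "wx": 0, "wy": 0, "wz": 0},
    {"grip": 122, "tx": 0, "ty": 0, "tz": 0, "wx": 0, "wy": 0, "wz": 0},
    {"grip": 122, "tx": 0, "ty": 0, "tz": 0, "wx": 0, "wy": 0, "wz": 0},
    {"grip": 122, "tx": 0, "ty": 0, "tz": 2, "wx": 0, "wy": 0, "wz": 0},
    {"grip": 122, "tx": 0, "ty": 0, "tz": 4, "wx": 0, "wy": 0, "wz": 0},
    {"grip": 255, "tx": 4, "ty": 2, "tz": 0, "wx": 0, "wy": 0, "wz": 0},
    {"grip": 255, "tx": 4, "ty": 2, "tz": 0, "wx": 0, "wy": 0, "wz": 0},
    {"grip": 255, "tx": 4, "ty": 2, "tz": 0, "wx": 0, "wy": 0, "wz": 0},
    {"grip": 255, "tx": 4, "ty": 1.1, "tz": 0, "wx": 0, "wy": 0, "wz": 0},
    {"grip": 255, "tx": 0.6, "ty": 0, "tz": 0, "wx": 0, "wy": 0, "wz": 0}
  ]
}}

```text
time: 10.8
tool_pos: [604.7, 167.1, 79.4]
eef_rot: [1.0, -0.01, 0.001, -0.0]
wrist_force: [-0.9, -0.8, 0.0]
opening: -0.0
grip_force: 0.0
```

{"method": "play_rows", "body": {
  "plan": [
    {"grip": 255, "tx": 0, "ty": 0, "tz": 0, "wx": 0, "wy": 0, "wz": 0},
    {"grip": 255, "tx": 0, "ty": 0, "tz": -2, "wx": 0, "wy": 0, "wz": 0},
    {"grip": 255, "tx": 0, "ty": 0, "tz": -2, "wx": 0, "wy": 0, "wz": 0},
    {"grip": 255, "tx": 0, "ty": 0, "tz": 0, "wx": 0, "wy": 0, "wz": 0},
    {"grip": 255, "tx": 0, "ty": 0, "tz": 0, "wx": 0, "wy": 0, "wz": 0}
  ]
}}

```text
time: 11.42
tool_pos: [602.0, 166.2, 39.1]
eef_rot: [1.0, -0.01, -0.0, 0.0]
wrist_force: [0.6, -0.0, 1.7]
opening: 0.3
grip_force: 0.0
```

```bash
python3 v.py s4
```

```text
(no output)
```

View pics/c_s4.png

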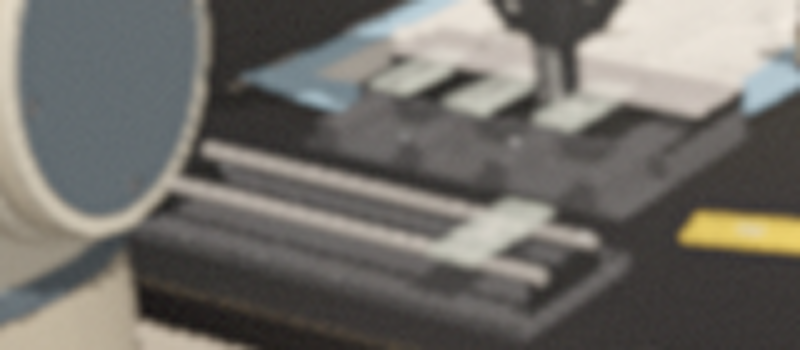

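First chamber lies across both bars (crop (495,232)); fingers over lane 3 glass. Press and draw.

{"method": "play_rows", "body": {
  "plan": [
    {"grip": 255, "tx": 0, "ty": 0, "tz": -0.6, "wx": 0, "wy": 0, "wz": 0},
    {"grip": 255, "tx": 0, "ty": 0, "tz": -0.4, "wx": 0, "wy": 0, "wz": 0},
    {"grip": 255, "tx": 0, "ty": 0, "tz": -0.15, "wx": 0, "wy": 0, "wz": 0},
    {"grip": 255, "tx": 0, "ty": 0, "tz": 0, "wx": 0, "wy": 0, "wz": 0},
    {"grip": 255, "tx": 0, "ty": 0, "tz": 0, "wx": 0, "wy": 0, "wz": 0}
  ]
}}

```text
time: 12.1
tool_pos: [602.3, 166.3, 28.1]
eef_rot: [1.0, -0.01, 0.0, -0.0]
wrist_force: [-1.4, 0.4, 2.7]
opening: 0.4
grip_force: 1.2
```

{"method": "play_rows", "body": {
  "plan": [
    {"grip": 255, "tx": 0, "ty": 0, "tz": -0.12, "wx": 0, "wy": 0, "wz": 0},
    {"grip": 255, "tx": -0.4, "ty": 0.01, "tz": 0, "wx": 0, "wy": 0, "wz": 0},
    {"grip": 255, "tx": -0.6, "ty": 0.01, "tz": 0, "wx": 0, "wy": 0, "wz": 0},
    {"grip": 255, "tx": -0.6, "ty": 0.01, "tz": 0, "wx": 0, "wy": 0, "wz": 0}
  ]
}}

```text
time: 12.6
tool_pos: [588.6, 167.1, 28.0]
eef_rot: [1.0, -0.01, 0.003, -0.001]
wrist_force: [3.6, 0.2, 5.1]
opening: 0.0
grip_force: 2.6
```

{"method": "play_rows", "body": {
  "plan": [
    {"grip": 255, "tx": -0.5, "ty": 0.01, "tz": -0.06, "wx": 0, "wy": 0, "wz": 0},
    {"grip": 255, "tx": -0.7, "ty": 0.01, "tz": 0, "wx": 0, "wy": 0, "wz": 0},
    {"grip": 255, "tx": -0.7, "ty": 0.01, "tz": 0, "wx": 0, "wy": 0, "wz": 0},
    {"grip": 255, "tx": -0.7, "ty": 0.01, "tz": 0, "wx": 0, "wy": 0, "wz": 0},
    {"grip": 255, "tx": -0.7, "ty": 0.01, "tz": 0, "wx": 0, "wy": 0, "wz": 0},
    {"grip": 255, "tx": -0.5, "ty": 0.01, "tz": 0, "wx": 0, "wy": 0, "wz": 0},
    {"grip": 255, "tx": 0, "ty": 0, "tz": 0, "wx": 0, "wy": 0, "wz": 0},
    {"grip": 255, "tx": 0, "ty": 0, "tz": 0, "wx": 0, "wy": 0, "wz": 0}
  ]
}}

```text
time: 13.6
tool_pos: [548.6, 167.2, 26.3]
eef_rot: [1.0, -0.01, 0.0, -0.0]
wrist_force: [-0.1, 0.1, 0.9]
opening: 0.1
grip_force: 0.0
```

```bash
cat > g.py <<'E'
# front edge of pale glass in the side view along a lane's centre-line, in world x (z=28)
from h import *
import sys
f,x0,y0=sys.argv[1],float(sys.argv[2]),float(sys.argv[3])
im=snap('side',f).astype(int)
for off in(-9,0,9):
    l=[]
    for x in np.arange(520,600,2):
        u,v=proj('side',(x,y0-0.021*(x-x0)+off,28)); p=cv2.getRectSubPix(im.astype(np.uint8),(1,1),(u,v))[0,0]; l.append(int(p[1]))
    print(off,l)
E
python3 g.py s5 602 166.5
```

```text
-9 [80, 83, 87, 90, 93, 96, 101, 106, 112, 118, 122, 121, 119, 115, 113, 111, 112, 111, 110, 110, 110, 110, 109, 108, 108, 107, 108, 109, 110, 112, 116, 125, 135, 146, 157, 167, 175, 181, 187, 191]
0 [74, 76, 80, 85, 88, 89, 90, 92, 94, 100, 109, 120, 131, 142, 145, 139, 131, 119, 107, 100, 94, 89, 89, 90, 91, 93, 95, 98, 102, 109, 115, 122, 130, 141, 152, 163, 174, 182, 186, 190]
9 [71, 69, 69, 71, 74, 78, 81, 85, 89, 95, 99, 103, 107, 109, 111, 120, 130, 136, 137, 137, 128, 116, 105, 93, 80, 74, 69, 68, 72, 76, 83, 94, 106, 119, 134, 147, 155, 165, 173, 181]
```

Force vanished and z dropped to 26: the fingers slipped off the front; glass moved only ~5 mm (front ≈585). Redo with more press.

{"method": "play_rows", "body": {
  "plan": [
    {"grip": 255, "tx": 0, "ty": 0, "tz": 1.3, "wx": 0, "wy": 0, "wz": 0},
    {"grip": 255, "tx": 2, "ty": -0.04, "tz": 0.5, "wx": 0, "wy": 0, "wz": 0},
    {"grip": 255, "tx": 2, "ty": -0.04, "tz": 0, "wx": 0, "wy": 0, "wz": 0},
    {"grip": 255, "tx": 1.2, "ty": -0.02, "tz": 0, "wx": 0, "wy": 0, "wz": 0},
    {"grip": 255, "tx": 0, "ty": 0, "tz": 0, "wx": 0, "wy": 0, "wz": 0},
    {"grip": 255, "tx": 0, "ty": 0, "tz": -0.7, "wx": 0, "wy": 0, "wz": 0},
    {"grip": 255, "tx": 0, "ty": 0, "tz": -0.5, "wx": 0, "wy": 0, "wz": 0},
    {"grip": 255, "tx": 0, "ty": 0, "tz": -0.3, "wx": 0, "wy": 0, "wz": 0},
    {"grip": 255, "tx": 0, "ty": 0, "tz": -0.1, "wx": 0, "wy": 0, "wz": 0},
    {"grip": 255, "tx": 0, "ty": 0, "tz": 0, "wx": 0, "wy": 0, "wz": 0}
  ]
}}

```text
time: 14.9
tool_pos: [600.2, 166.2, 28.2]
eef_rot: [1.0, -0.01, -0.0, 0.0]
wrist_force: [-0.4, 0.9, 0.4]
opening: -0.0
grip_force: 0.0
```

{"method": "play_rows", "body": {
  "plan": [
    {"grip": 255, "tx": 0, "ty": 0, "tz": -0.15, "wx": 0, "wy": 0, "wz": 0},
    {"grip": 255, "tx": 0, "ty": 0, "tz": 0, "wx": 0, "wy": 0, "wz": 0},
    {"grip": 255, "tx": 0, "ty": 0, "tz": 0, "wx": 0, "wy": 0, "wz": 0}
  ]
}}

```text
time: 15.28
tool_pos: [600.4, 166.2, 28.0]
eef_rot: [1.0, -0.01, 0.0, -0.0]
wrist_force: [-4.4, -1.3, 13.5]
opening: -0.5
grip_force: 6.6
```

{"method": "play_rows", "body": {
  "plan": [
    {"grip": 255, "tx": -0.2, "ty": 0, "tz": 0, "wx": 0, "wy": 0, "wz": 0},
    {"grip": 255, "tx": -0.4, "ty": 0.01, "tz": 0, "wx": 0, "wy": 0, "wz": 0},
    {"grip": 255, "tx": -0.5, "ty": 0.01, "tz": -0.02, "wx": 0, "wy": 0, "wz": 0}
  ]
}}

```text
time: 15.65
tool_pos: [592.3, 167.0, 28.1]
eef_rot: [1.0, -0.01, 0.003, -0.001]
wrist_force: [5.3, -1.1, 7.3]
opening: -0.2
grip_force: 3.6
```

```bash
python3 g.py s6 602 166.5
```

```text
-9 [83, 86, 91, 96, 100, 103, 106, 108, 109, 109, 109, 108, 108, 109, 109, 109, 108, 106, 105, 106, 107, 107, 108, 109, 110, 112, 118, 126, 135, 145, 155, 162, 169, 177, 184, 188, 188, 189, 190, 192]
0 [98, 97, 96, 96, 97, 99, 100, 102, 103, 104, 104, 103, 104, 105, 109, 115, 122, 124, 127, 123, 115, 109, 105, 102, 103, 107, 113, 118, 125, 133, 140, 147, 156, 161, 165, 167, 167, 167, 164, 158]
9 [103, 103, 103, 103, 103, 103, 104, 105, 106, 105, 104, 103, 101, 98, 95, 92, 89, 89, 93, 96, 100, 104, 104, 99, 94, 89, 90, 97, 108, 120, 131, 138, 144, 144, 143, 141, 140, 140, 143, 147]
```

{"method": "play_rows", "body": {
  "plan": [
    {"grip": 255, "tx": -0.4, "ty": 0.01, "tz": -0.06, "wx": 0, "wy": 0, "wz": 0},
    {"grip": 255, "tx": -0.5, "ty": 0.01, "tz": 0, "wx": 0, "wy": 0, "wz": 0},
    {"grip": 255, "tx": -0.5, "ty": 0.01, "tz": 0, "wx": 0, "wy": 0, "wz": 0},
    {"grip": 255, "tx": -0.5, "ty": 0.01, "tz": 0, "wx": 0, "wy": 0, "wz": 0},
    {"grip": 255, "tx": -0.5, "ty": 0.01, "tz": 0, "wx": 0, "wy": 0, "wz": 0}
  ]
}}

```text
time: 16.32
tool_pos: [569.4, 167.8, 28.1]
eef_rot: [1.0, -0.01, 0.004, -0.001]
wrist_force: [6.4, -0.5, 8.4]
opening: -0.3
grip_force: 4.5
```

```bash
python3 g.py s7 602 166.5
```

```text
-9 [81, 85, 90, 96, 100, 104, 107, 109, 110, 109, 108, 107, 107, 110, 114, 119, 127, 136, 147, 158, 171, 180, 183, 186, 190, 194, 194, 194, 194, 194, 196, 196, 196, 198, 199, 199, 198, 197, 197, 198]
0 [97, 94, 91, 90, 90, 92, 95, 95, 97, 98, 99, 100, 102, 105, 109, 116, 124, 132, 138, 144, 147, 150, 158, 166, 168, 167, 164, 161, 156, 151, 150, 152, 157, 163, 171, 177, 186, 193, 198, 204]
9 [104, 101, 98, 94, 90, 86, 83, 81, 79, 78, 78, 78, 77, 82, 87, 95, 105, 116, 129, 142, 150, 155, 152, 147, 141, 139, 139, 141, 142, 142, 135, 124, 112, 102, 89, 84, 90, 96, 109, 125]
```

{"method": "play_rows", "body": {
  "plan": [
    {"grip": 255, "tx": -0.5, "ty": 0, "tz": -0.04, "wx": 0, "wy": 0, "wz": 0},
    {"grip": 255, "tx": -0.5, "ty": 0, "tz": 0, "wx": 0, "wy": 0, "wz": 0},
    {"grip": 255, "tx": -0.5, "ty": 0, "tz": 0, "wx": 0, "wy": 0, "wz": 0},
    {"grip": 255, "tx": -0.3, "ty": 0, "tz": 0, "wx": 0, "wy": 0, "wz": 0},
    {"grip": 255, "tx": 0, "ty": 0, "tz": 0, "wx": 0, "wy": 0, "wz": 0}
  ]
}}

```text
time: 17.0
tool_pos: [552.0, 168.0, 28.0]
eef_rot: [1.0, -0.01, 0.005, -0.001]
wrist_force: [6.8, -0.4, 12.0]
opening: 0.2
grip_force: 6.1
```

```bash
python3 g.py s8 602 166.5
```

```text
-9 [81, 85, 89, 95, 102, 111, 119, 127, 135, 144, 154, 164, 175, 179, 183, 187, 189, 191, 190, 190, 193, 194, 195, 197, 198, 199, 199, 199, 199, 197, 197, 196, 196, 196, 197, 198, 197, 195, 195, 195]
0 [72, 75, 80, 86, 93, 100, 109, 118, 126, 135, 143, 147, 152, 156, 160, 160, 159, 156, 151, 149, 148, 148, 152, 159, 165, 171, 179, 184, 191, 197, 200, 203, 204, 204, 203, 203, 202, 201, 199, 198]
9 [70, 70, 69, 70, 72, 80, 91, 103, 116, 129, 139, 147, 153, 151, 147, 144, 143, 142, 145, 148, 145, 139, 132, 119, 102, 94, 89, 87, 98, 107, 119, 137, 156, 168, 181, 190, 193, 196, 195, 194]
```

Front at ≈539 now. Lift, open, straddle, grip.

{"method": "play_rows", "body": {
  "plan": [
    {"grip": 255, "tx": 0, "ty": 0, "tz": 1.5, "wx": 0, "wy": 0, "wz": 0},
    {"grip": 110, "tx": 0, "ty": 0, "tz": 3, "wx": 0, "wy": 0, "wz": 0},
    {"grip": 110, "tx": 1.2, "ty": -0.03, "tz": 0, "wx": 0, "wy": 0, "wz": 0},
    {"grip": 110, "tx": 1.4, "ty": -0.03, "tz": 0, "wx": 0, "wy": 0, "wz": 0},
    {"grip": 110, "tx": 0, "ty": 0, "tz": 0, "wx": 0, "wy": 0, "wz": 0},
    {"grip": 110, "tx": 0, "ty": 0, "tz": 0, "wx": 0, "wy": 0, "wz": 0},
    {"grip": 110, "tx": 0, "ty": 0, "tz": 0, "wx": 0, "wy": 0, "wz": 0}
  ]
}}

```text
time: 17.92
tool_pos: [572.6, 166.1, 69.8]
eef_rot: [1.0, -0.01, -0.001, 0.0]
wrist_force: [-1.0, -0.7, 0.4]
opening: 48.3
grip_force: 0.0
```

{"method": "play_rows", "body": {
  "plan": [
    {"grip": 110, "tx": 0.35, "ty": 0.08, "tz": -2, "wx": 0, "wy": 0, "wz": 0},
    {"grip": 110, "tx": 0, "ty": 0, "tz": -2, "wx": 0, "wy": 0, "wz": 0},
    {"grip": 110, "tx": 0, "ty": 0, "tz": -1.7, "wx": 0, "wy": 0, "wz": 0},
    {"grip": 110, "tx": 0, "ty": 0, "tz": 0, "wx": 0, "wy": 0, "wz": 0},
    {"grip": 110, "tx": 0, "ty": 0, "tz": 0, "wx": 0, "wy": 0, "wz": 0},
    {"grip": 255, "tx": 0, "ty": 0, "tz": 0, "wx": 0, "wy": 0, "wz": 0},
    {"grip": 255, "tx": 0, "ty": 0, "tz": 0, "wx": 0, "wy": 0, "wz": 0},
    {"grip": 255, "tx": 0, "ty": 0, "tz": 0, "wx": 0, "wy": 0, "wz": 0},
    {"grip": 255, "tx": 0, "ty": 0, "tz": 0, "wx": 0, "wy": 0, "wz": 0}
  ]
}}

```text
time: 19.05
tool_pos: [577.3, 167.2, 14.4]
eef_rot: [1.0, -0.01, 0.001, -0.0]
wrist_force: [-1.5, 0.4, 6.8]
opening: 29.7
grip_force: 59.8
```

{"method": "play_rows", "body": {
  "plan": [
    {"grip": 255, "tx": 0, "ty": 0, "tz": 0.5, "wx": 0, "wy": 0, "wz": 0},
    {"grip": 255, "tx": 0, "ty": 0, "tz": 1.5, "wx": 0, "wy": 0, "wz": 0},
    {"grip": 255, "tx": 0, "ty": 0, "tz": 3, "wx": 0, "wy": 0, "wz": 0},
    {"grip": 255, "tx": 0, "ty": 0, "tz": 0, "wx": 0, "wy": 0, "wz": 0},
    {"grip": 255, "tx": 0, "ty": 0, "tz": 0, "wx": 0, "wy": 0, "wz": 0}
  ]
}}

```text
time: 19.68
tool_pos: [576.7, 167.1, 63.7]
eef_rot: [1.0, -0.01, 0.0, -0.0]
wrist_force: [0.1, 0.1, -0.9]
opening: 29.9
grip_force: 59.4
```

{"method": "play_rows", "body": {
  "plan": [
    {"grip": 255, "tx": -3.5, "ty": -0.2, "tz": 0, "wx": 0, "wy": 0, "wz": 0},
    {"grip": 255, "tx": -3.5, "ty": -0.2, "tz": 0, "wx": 0, "wy": 0, "wz": 0},
    {"grip": 255, "tx": -3.5, "ty": -0.2, "tz": 0, "wx": 0, "wy": 0, "wz": 0},
    {"grip": 255, "tx": -3.4, "ty": -0.2, "tz": 0, "wx": 0, "wy": 0, "wz": 0},
    {"grip": 255, "tx": 0, "ty": 0, "tz": -1.5, "wx": 0, "wy": 0, "wz": 0},
    {"grip": 255, "tx": 0, "ty": 0, "tz": -1.5, "wx": 0, "wy": 0, "wz": 0},
    {"grip": 255, "tx": 0, "ty": 0, "tz": -0.8, "wx": 0, "wy": 0, "wz": 0},
    {"grip": 255, "tx": 0, "ty": 0, "tz": 0, "wx": 0, "wy": 0, "wz": 0},
    {"grip": 255, "tx": 0, "ty": 0, "tz": 0, "wx": 0, "wy": 0, "wz": 0}
  ]
}}

```text
time: 20.8
tool_pos: [438.3, 159.1, 25.4]
eef_rot: [1.0, -0.01, 0.0, -0.0]
wrist_force: [-1.2, 0.6, 0.2]
opening: 29.8
grip_force: 59.4
```

{"method": "play_rows", "body": {
  "plan": [
    {"grip": 255, "tx": -0.1, "ty": 0, "tz": -0.3, "wx": 0, "wy": 0, "wz": 0},
    {"grip": 255, "tx": 0, "ty": 0, "tz": -0.2, "wx": 0, "wy": 0, "wz": 0},
    {"grip": 255, "tx": 0, "ty": 0, "tz": -0.1, "wx": 0, "wy": 0, "wz": 0},
    {"grip": 255, "tx": 0, "ty": 0, "tz": 0, "wx": 0, "wy": 0, "wz": 0}
  ]
}}

```text
time: 21.3
tool_pos: [436.9, 159.1, 20.2]
eef_rot: [1.0, -0.01, 0.0, -0.0]
wrist_force: [-2.7, -0.5, 10.7]
opening: 30.1
grip_force: 60.3
```

{"method": "play_rows", "body": {
  "plan": [
    {"grip": 122, "tx": 0, "ty": 0, "tz": 0.1, "wx": 0, "wy": 0, "wz": 0},
    {"grip": 122, "tx": 0, "ty": 0, "tz": 0, "wx": 0, "wy": 0, "wz": 0},
    {"grip": 122, "tx": 0, "ty": 0, "tz": 0, "wx": 0, "wy": 0, "wz": 0},
    {"grip": 122, "tx": 0, "ty": 0, "tz": 2, "wx": 0, "wy": 0, "wz": 0},
    {"grip": 122, "tx": 0, "ty": 0, "tz": 4, "wx": 0, "wy": 0, "wz": 0},
    {"grip": 255, "tx": 4, "ty": 2, "tz": 0, "wx": 0, "wy": 0, "wz": 0},
    {"grip": 255, "tx": 4, "ty": 2, "tz": 0, "wx": 0, "wy": 0, "wz": 0},
    {"grip": 255, "tx": 4, "ty": 2, "tz": 0, "wx": 0, "wy": 0, "wz": 0},
    {"grip": 255, "tx": 4, "ty": 1.5, "tz": 0, "wx": 0, "wy": 0, "wz": 0},
    {"grip": 255, "tx": 0.6, "ty": 0, "tz": 0, "wx": 0, "wy": 0, "wz": 0}
  ]
}}

```text
time: 22.55
tool_pos: [605.2, 235.1, 80.4]
eef_rot: [1.0, -0.01, 0.001, -0.0]
wrist_force: [-0.2, -0.3, 0.4]
opening: -0.1
grip_force: 0.0
```

{"method": "play_rows", "body": {
  "plan": [
    {"grip": 255, "tx": 0, "ty": 0, "tz": 0, "wx": 0, "wy": 0, "wz": 0},
    {"grip": 255, "tx": 0, "ty": 0, "tz": -2, "wx": 0, "wy": 0, "wz": 0},
    {"grip": 255, "tx": 0, "ty": 0, "tz": -2, "wx": 0, "wy": 0, "wz": 0},
    {"grip": 255, "tx": 0, "ty": 0, "tz": -0.8, "wx": 0, "wy": 0, "wz": 0},
    {"grip": 255, "tx": 0, "ty": 0, "tz": 0, "wx": 0, "wy": 0, "wz": 0},
    {"grip": 255, "tx": 0, "ty": 0, "tz": 0, "wx": 0, "wy": 0, "wz": 0}
  ]
}}

```text
time: 23.3
tool_pos: [603.1, 234.2, 32.7]
eef_rot: [1.0, -0.01, 0.0, -0.0]
wrist_force: [0.5, 0.5, -0.6]
opening: 0.0
grip_force: 0.0
```

{"method": "play_rows", "body": {
  "plan": [
    {"grip": 255, "tx": 0, "ty": 0, "tz": -0.3, "wx": 0, "wy": 0, "wz": 0},
    {"grip": 255, "tx": 0, "ty": 0, "tz": -0.2, "wx": 0, "wy": 0, "wz": 0},
    {"grip": 255, "tx": 0, "ty": 0, "tz": -0.1, "wx": 0, "wy": 0, "wz": 0},
    {"grip": 255, "tx": 0, "ty": 0, "tz": 0, "wx": 0, "wy": 0, "wz": 0},
    {"grip": 255, "tx": 0, "ty": 0, "tz": 0, "wx": 0, "wy": 0, "wz": 0}
  ]
}}

```text
time: 23.92
tool_pos: [603.1, 234.2, 28.1]
eef_rot: [1.0, -0.01, 0.0, -0.0]
wrist_force: [-3.5, -1.0, 12.2]
opening: -0.7
grip_force: 5.9
```

{"method": "play_rows", "body": {
  "plan": [
    {"grip": 255, "tx": -0.2, "ty": 0, "tz": -0.01, "wx": 0, "wy": 0, "wz": 0},
    {"grip": 255, "tx": -0.4, "ty": 0.01, "tz": -0.02, "wx": 0, "wy": 0, "wz": 0},
    {"grip": 255, "tx": -0.5, "ty": 0.01, "tz": -0.03, "wx": 0, "wy": 0, "wz": 0},
    {"grip": 255, "tx": -0.5, "ty": 0.01, "tz": -0.02, "wx": 0, "wy": 0, "wz": 0},
    {"grip": 255, "tx": -0.5, "ty": 0.01, "tz": 0, "wx": 0, "wy": 0, "wz": 0},
    {"grip": 255, "tx": -0.5, "ty": 0.01, "tz": 0, "wx": 0, "wy": 0, "wz": 0}
  ]
}}

```text
time: 24.68
tool_pos: [580.6, 235.7, 28.1]
eef_rot: [1.0, -0.01, 0.004, -0.001]
wrist_force: [4.8, 0.1, 7.9]
opening: -0.3
grip_force: 3.9
```

```bash
python3 g.py s9 603 234.5
```

```text
-9 [86, 88, 91, 93, 95, 101, 104, 107, 110, 112, 110, 109, 108, 108, 108, 108, 109, 112, 115, 126, 137, 149, 160, 169, 176, 184, 191, 196, 197, 196, 195, 195, 196, 196, 197, 198, 201, 200, 199, 198]
0 [103, 103, 104, 106, 109, 113, 115, 116, 110, 105, 103, 102, 100, 99, 100, 100, 102, 106, 112, 120, 128, 138, 148, 157, 165, 172, 173, 174, 175, 177, 177, 173, 168, 164, 161, 161, 163, 168, 174, 183]
9 [106, 106, 106, 105, 106, 106, 106, 107, 107, 107, 103, 97, 91, 86, 83, 82, 82, 84, 89, 98, 109, 121, 134, 147, 155, 159, 159, 158, 155, 150, 146, 146, 147, 146, 143, 137, 125, 110, 104, 99]
```

{"method": "play_rows", "body": {
  "plan": [
    {"grip": 255, "tx": -0.5, "ty": 0, "tz": -0.05, "wx": 0, "wy": 0, "wz": 0},
    {"grip": 255, "tx": -0.5, "ty": 0, "tz": -0.02, "wx": 0, "wy": 0, "wz": 0},
    {"grip": 255, "tx": -0.5, "ty": 0, "tz": 0, "wx": 0, "wy": 0, "wz": 0},
    {"grip": 255, "tx": -0.5, "ty": 0, "tz": 0, "wx": 0, "wy": 0, "wz": 0},
    {"grip": 255, "tx": -0.3, "ty": 0, "tz": 0, "wx": 0, "wy": 0, "wz": 0},
    {"grip": 255, "tx": 0, "ty": 0, "tz": 0, "wx": 0, "wy": 0, "wz": 0}
  ]
}}

```text
time: 25.48
tool_pos: [558.6, 236.2, 28.0]
eef_rot: [1.0, -0.01, 0.005, -0.002]
wrist_force: [4.9, 0.5, 12.0]
opening: -0.3
grip_force: 6.0
```

```bash
python3 g.py s10 603 234.5
```

```text
-9 [79, 83, 88, 93, 97, 104, 111, 117, 124, 132, 144, 155, 166, 177, 183, 185, 187, 187, 190, 187, 186, 189, 191, 194, 195, 196, 199, 199, 198, 196, 194, 194, 196, 195, 195, 196, 198, 199, 199, 198]
0 [77, 77, 80, 89, 99, 108, 115, 122, 128, 134, 142, 149, 154, 158, 161, 166, 170, 171, 171, 170, 167, 161, 155, 153, 152, 158, 165, 172, 178, 187, 191, 195, 199, 200, 202, 202, 200, 198, 196, 194]
9 [84, 80, 76, 73, 72, 73, 83, 94, 106, 119, 133, 143, 153, 161, 165, 164, 159, 152, 147, 143, 142, 144, 146, 141, 135, 126, 113, 97, 95, 95, 99, 110, 121, 135, 151, 166, 176, 187, 189, 190]
```

{"method": "play_rows", "body": {
  "plan": [
    {"grip": 255, "tx": 0, "ty": 0, "tz": 1.5, "wx": 0, "wy": 0, "wz": 0},
    {"grip": 110, "tx": 0, "ty": 0, "tz": 3, "wx": 0, "wy": 0, "wz": 0},
    {"grip": 110, "tx": 1, "ty": -0.03, "tz": 0, "wx": 0, "wy": 0, "wz": 0},
    {"grip": 110, "tx": 1.2, "ty": -0.03, "tz": 0, "wx": 0, "wy": 0, "wz": 0},
    {"grip": 110, "tx": 0, "ty": 0, "tz": 0, "wx": 0, "wy": 0, "wz": 0},
    {"grip": 110, "tx": 0, "ty": 0, "tz": 0, "wx": 0, "wy": 0, "wz": 0},
    {"grip": 110, "tx": 0, "ty": 0, "tz": 0, "wx": 0, "wy": 0, "wz": 0}
  ]
}}

```text
time: 26.4
tool_pos: [575.2, 233.8, 69.3]
eef_rot: [1.0, -0.01, -0.001, 0.0]
wrist_force: [1.0, -0.4, -0.4]
opening: 48.6
grip_force: 0.0
```

{"method": "play_rows", "body": {
  "plan": [
    {"grip": 110, "tx": 0.2, "ty": 0.1, "tz": -2, "wx": 0, "wy": 0, "wz": 0},
    {"grip": 110, "tx": 0, "ty": 0, "tz": -2, "wx": 0, "wy": 0, "wz": 0},
    {"grip": 110, "tx": 0, "ty": 0, "tz": -1.7, "wx": 0, "wy": 0, "wz": 0},
    {"grip": 110, "tx": 0, "ty": 0, "tz": 0, "wx": 0, "wy": 0, "wz": 0},
    {"grip": 110, "tx": 0, "ty": 0, "tz": 0, "wx": 0, "wy": 0, "wz": 0},
    {"grip": 255, "tx": 0, "ty": 0, "tz": 0, "wx": 0, "wy": 0, "wz": 0},
    {"grip": 255, "tx": 0, "ty": 0, "tz": 0, "wx": 0, "wy": 0, "wz": 0},
    {"grip": 255, "tx": 0, "ty": 0, "tz": 0, "wx": 0, "wy": 0, "wz": 0},
    {"grip": 255, "tx": 0, "ty": 0, "tz": 0, "wx": 0, "wy": 0, "wz": 0}
  ]
}}

```text
time: 27.52
tool_pos: [578.5, 235.2, 14.0]
eef_rot: [1.0, -0.01, 0.001, -0.0]
wrist_force: [-0.4, 0.2, 6.5]
opening: 30.0
grip_force: 59.5
```

{"method": "play_rows", "body": {
  "plan": [
    {"grip": 255, "tx": 0, "ty": 0, "tz": 0.5, "wx": 0, "wy": 0, "wz": 0},
    {"grip": 255, "tx": 0, "ty": 0, "tz": 1.5, "wx": 0, "wy": 0, "wz": 0},
    {"grip": 255, "tx": 0, "ty": 0, "tz": 3, "wx": 0, "wy": 0, "wz": 0},
    {"grip": 255, "tx": 0, "ty": 0, "tz": 0, "wx": 0, "wy": 0, "wz": 0},
    {"grip": 255, "tx": 0, "ty": 0, "tz": 0, "wx": 0, "wy": 0, "wz": 0}
  ]
}}

```text
time: 28.15
tool_pos: [577.7, 234.9, 63.2]
eef_rot: [1.0, -0.01, 0.0, -0.0]
wrist_force: [0.2, -0.2, -1.1]
opening: 29.9
grip_force: 59.4
```

{"method": "play_rows", "body": {
  "plan": [
    {"grip": 255, "tx": -3.5, "ty": -0.3, "tz": 0, "wx": 0, "wy": 0, "wz": 0},
    {"grip": 255, "tx": -3.5, "ty": -0.3, "tz": 0, "wx": 0, "wy": 0, "wz": 0},
    {"grip": 255, "tx": -3.5, "ty": -0.3, "tz": 0, "wx": 0, "wy": 0, "wz": 0},
    {"grip": 255, "tx": -3.4, "ty": -0.3, "tz": 0, "wx": 0, "wy": 0, "wz": 0},
    {"grip": 255, "tx": 0, "ty": 0, "tz": -1.5, "wx": 0, "wy": 0, "wz": 0},
    {"grip": 255, "tx": 0, "ty": 0, "tz": -1.5, "wx": 0, "wy": 0, "wz": 0},
    {"grip": 255, "tx": 0, "ty": 0, "tz": -0.8, "wx": 0, "wy": 0, "wz": 0},
    {"grip": 255, "tx": 0, "ty": 0, "tz": 0, "wx": 0, "wy": 0, "wz": 0},
    {"grip": 255, "tx": 0, "ty": 0, "tz": 0, "wx": 0, "wy": 0, "wz": 0}
  ]
}}

```text
time: 29.28
tool_pos: [439.2, 223.0, 24.9]
eef_rot: [1.0, -0.01, 0.0, -0.0]
wrist_force: [0.3, 0.5, 0.3]
opening: 30.2
grip_force: 59.4
```

{"method": "play_rows", "body": {
  "plan": [
    {"grip": 255, "tx": 0, "ty": 0, "tz": -0.3, "wx": 0, "wy": 0, "wz": 0},
    {"grip": 255, "tx": 0, "ty": 0, "tz": -0.2, "wx": 0, "wy": 0, "wz": 0},
    {"grip": 255, "tx": 0, "ty": 0, "tz": 0, "wx": 0, "wy": 0, "wz": 0},
    {"grip": 255, "tx": 0, "ty": 0, "tz": 0, "wx": 0, "wy": 0, "wz": 0}
  ]
}}

```text
time: 29.78
tool_pos: [438.8, 223.0, 20.0]
eef_rot: [1.0, -0.01, -0.0, -0.0]
wrist_force: [0.7, -0.9, -0.4]
opening: 30.0
grip_force: 59.4
```

{"method": "play_rows", "body": {
  "plan": [
    {"grip": 255, "tx": 0, "ty": 0, "tz": -0.07, "wx": 0, "wy": 0, "wz": 0},
    {"grip": 255, "tx": 0, "ty": 0, "tz": 0, "wx": 0, "wy": 0, "wz": 0},
    {"grip": 122, "tx": 0, "ty": 0, "tz": 0, "wx": 0, "wy": 0, "wz": 0},
    {"grip": 122, "tx": 0, "ty": 0, "tz": 0, "wx": 0, "wy": 0, "wz": 0},
    {"grip": 122, "tx": 0, "ty": 0, "tz": 0, "wx": 0, "wy": 0, "wz": 0},
    {"grip": 122, "tx": 0, "ty": 0, "tz": 2, "wx": 0, "wy": 0, "wz": 0},
    {"grip": 122, "tx": 0, "ty": 0, "tz": 4, "wx": 0, "wy": 0, "wz": 0},
    {"grip": 255, "tx": 4, "ty": 2, "tz": 0, "wx": 0, "wy": 0, "wz": 0},
    {"grip": 255, "tx": 4, "ty": 2, "tz": 0, "wx": 0, "wy": 0, "wz": 0},
    {"grip": 255, "tx": 4, "ty": 2, "tz": 0, "wx": 0, "wy": 0, "wz": 0}
  ]
}}

```text
time: 31.02
tool_pos: [560.0, 283.6, 79.5]
eef_rot: [1.0, -0.01, 0.0, -0.0]
wrist_force: [-0.2, 0.2, 0.9]
opening: -0.1
grip_force: 0.0
```

{"method": "play_rows", "body": {
  "plan": [
    {"grip": 255, "tx": 4, "ty": 1.9, "tz": 0, "wx": 0, "wy": 0, "wz": 0},
    {"grip": 255, "tx": 0.7, "ty": 0, "tz": 0, "wx": 0, "wy": 0, "wz": 0},
    {"grip": 255, "tx": 0, "ty": 0, "tz": 0, "wx": 0, "wy": 0, "wz": 0},
    {"grip": 255, "tx": 0, "ty": 0, "tz": -2, "wx": 0, "wy": 0, "wz": 0},
    {"grip": 255, "tx": 0, "ty": 0, "tz": -2, "wx": 0, "wy": 0, "wz": 0},
    {"grip": 255, "tx": 0, "ty": 0, "tz": -0.7, "wx": 0, "wy": 0, "wz": 0},
    {"grip": 255, "tx": 0, "ty": 0, "tz": 0, "wx": 0, "wy": 0, "wz": 0},
    {"grip": 255, "tx": 0, "ty": 0, "tz": 0, "wx": 0, "wy": 0, "wz": 0}
  ]
}}

```text
time: 32.02
tool_pos: [606.1, 302.2, 32.6]
eef_rot: [1.0, -0.01, 0.0, -0.0]
wrist_force: [0.1, 0.8, -0.2]
opening: 0.0
grip_force: 0.0
```

```bash
python3 v.py s11
```

```text
(no output)
```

View pics/c_s11.png

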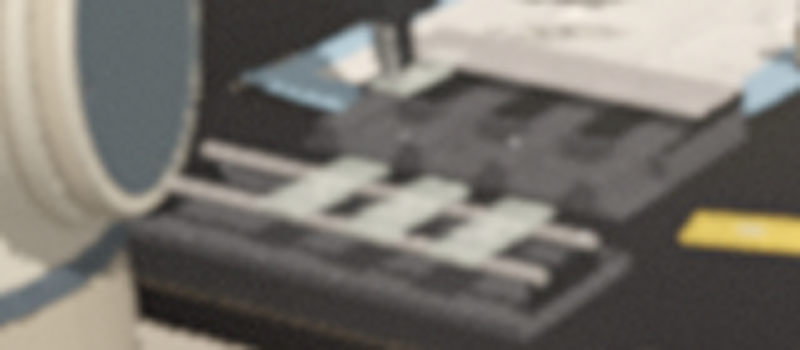

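Three chambers lie across the bars (crop (330,187), (412,208), (495,232)); fingers over the last glass (395,75). Press.

{"method": "play_rows", "body": {
  "plan": [
    {"grip": 255, "tx": 0, "ty": 0, "tz": -0.3, "wx": 0, "wy": 0, "wz": 0},
    {"grip": 255, "tx": 0, "ty": 0, "tz": -0.2, "wx": 0, "wy": 0, "wz": 0},
    {"grip": 255, "tx": 0, "ty": 0, "tz": -0.1, "wx": 0, "wy": 0, "wz": 0},
    {"grip": 255, "tx": 0, "ty": 0, "tz": 0, "wx": 0, "wy": 0, "wz": 0},
    {"grip": 255, "tx": 0, "ty": 0, "tz": 0, "wx": 0, "wy": 0, "wz": 0}
  ]
}}

```text
time: 32.7
tool_pos: [606.1, 302.1, 28.1]
eef_rot: [1.0, -0.01, 0.0, -0.0]
wrist_force: [-3.6, -1.9, 13.6]
opening: -0.1
grip_force: 6.5
```

{"method": "play_rows", "body": {
  "plan": [
    {"grip": 255, "tx": -0.2, "ty": 0, "tz": -0.01, "wx": 0, "wy": 0, "wz": 0},
    {"grip": 255, "tx": -0.4, "ty": 0.0, "tz": -0.02, "wx": 0, "wy": 0, "wz": 0},
    {"grip": 255, "tx": -0.5, "ty": 0.01, "tz": -0.03, "wx": 0, "wy": 0, "wz": 0},
    {"grip": 255, "tx": -0.5, "ty": 0.0, "tz": -0.02, "wx": 0, "wy": 0, "wz": 0},
    {"grip": 255, "tx": -0.5, "ty": 0.01, "tz": 0, "wx": 0, "wy": 0, "wz": 0},
    {"grip": 255, "tx": -0.5, "ty": 0.0, "tz": 0, "wx": 0, "wy": 0, "wz": 0}
  ]
}}

```text
time: 33.45
tool_pos: [583.6, 303.6, 28.1]
eef_rot: [1.0, -0.01, 0.004, -0.002]
wrist_force: [5.0, -0.2, 8.4]
opening: -0.0
grip_force: 4.1
```

```bash
python3 g.py s12 605 302.5
```

```text
-9 [72, 77, 80, 84, 90, 94, 99, 103, 106, 108, 109, 110, 110, 110, 110, 110, 110, 111, 111, 112, 113, 118, 126, 135, 145, 157, 164, 170, 175, 181, 188, 186, 185, 186, 187, 190, 189, 190, 191, 192]
0 [53, 55, 57, 61, 65, 70, 74, 78, 83, 87, 91, 96, 98, 102, 107, 112, 116, 116, 116, 118, 121, 124, 129, 133, 138, 142, 147, 154, 160, 163, 164, 164, 163, 162, 159, 155, 154, 156, 159, 164]
9 [52, 53, 53, 52, 51, 51, 50, 50, 52, 54, 57, 61, 70, 81, 90, 100, 109, 116, 122, 126, 129, 131, 136, 141, 148, 154, 161, 161, 159, 155, 151, 147, 145, 144, 143, 141, 137, 128, 116, 108]
```

{"method": "play_rows", "body": {
  "plan": [
    {"grip": 255, "tx": -0.5, "ty": 0, "tz": -0.05, "wx": 0, "wy": 0, "wz": 0},
    {"grip": 255, "tx": -0.5, "ty": 0, "tz": -0.02, "wx": 0, "wy": 0, "wz": 0},
    {"grip": 255, "tx": -0.5, "ty": 0, "tz": 0, "wx": 0, "wy": 0, "wz": 0},
    {"grip": 255, "tx": -0.5, "ty": 0, "tz": 0, "wx": 0, "wy": 0, "wz": 0},
    {"grip": 255, "tx": -0.5, "ty": 0, "tz": 0, "wx": 0, "wy": 0, "wz": 0},
    {"grip": 255, "tx": -0.2, "ty": 0, "tz": 0, "wx": 0, "wy": 0, "wz": 0},
    {"grip": 255, "tx": 0, "ty": 0, "tz": 0, "wx": 0, "wy": 0, "wz": 0}
  ]
}}

```text
time: 34.38
tool_pos: [557.6, 304.1, 28.0]
eef_rot: [1.0, -0.01, 0.005, -0.002]
wrist_force: [6.7, -0.3, 12.2]
opening: -0.0
grip_force: 6.1
```

```bash
python3 g.py s13 605 302.5
```

```text
-9 [70, 76, 78, 82, 88, 96, 104, 111, 119, 127, 134, 143, 151, 160, 169, 179, 184, 184, 186, 187, 190, 189, 189, 191, 192, 196, 196, 196, 196, 196, 196, 195, 194, 194, 194, 197, 196, 196, 195, 194]
0 [45, 48, 53, 60, 66, 74, 82, 90, 99, 110, 122, 133, 142, 151, 156, 159, 162, 165, 167, 165, 161, 157, 156, 155, 157, 160, 165, 173, 183, 188, 195, 199, 202, 205, 204, 204, 203, 202, 202, 200]
9 [45, 44, 44, 44, 44, 46, 50, 56, 67, 81, 97, 115, 131, 144, 152, 154, 152, 149, 147, 146, 148, 151, 146, 139, 129, 115, 102, 98, 93, 100, 110, 123, 141, 160, 172, 184, 192, 193, 195, 193]
```

{"method": "play_rows", "body": {
  "plan": [
    {"grip": 255, "tx": 0, "ty": 0, "tz": 1.5, "wx": 0, "wy": 0, "wz": 0},
    {"grip": 110, "tx": 0, "ty": 0, "tz": 3, "wx": 0, "wy": 0, "wz": 0},
    {"grip": 110, "tx": 1.1, "ty": -0.03, "tz": 0, "wx": 0, "wy": 0, "wz": 0},
    {"grip": 110, "tx": 1.3, "ty": -0.03, "tz": 0, "wx": 0, "wy": 0, "wz": 0},
    {"grip": 110, "tx": 0, "ty": 0, "tz": 0, "wx": 0, "wy": 0, "wz": 0},
    {"grip": 110, "tx": 0, "ty": 0, "tz": 0, "wx": 0, "wy": 0, "wz": 0},
    {"grip": 110, "tx": 0, "ty": 0, "tz": 0, "wx": 0, "wy": 0, "wz": 0}
  ]
}}

```text
time: 35.3
tool_pos: [576.2, 301.4, 69.1]
eef_rot: [1.0, -0.01, -0.001, 0.0]
wrist_force: [0.1, 0.1, -0.3]
opening: 48.3
grip_force: 0.0
```

{"method": "play_rows", "body": {
  "plan": [
    {"grip": 110, "tx": 0.25, "ty": 0.12, "tz": -2, "wx": 0, "wy": 0, "wz": 0},
    {"grip": 110, "tx": 0, "ty": 0, "tz": -2, "wx": 0, "wy": 0, "wz": 0},
    {"grip": 110, "tx": 0, "ty": 0, "tz": -1.7, "wx": 0, "wy": 0, "wz": 0},
    {"grip": 110, "tx": 0, "ty": 0, "tz": 0, "wx": 0, "wy": 0, "wz": 0},
    {"grip": 110, "tx": 0, "ty": 0, "tz": 0, "wx": 0, "wy": 0, "wz": 0},
    {"grip": 255, "tx": 0, "ty": 0, "tz": 0, "wx": 0, "wy": 0, "wz": 0},
    {"grip": 255, "tx": 0, "ty": 0, "tz": 0, "wx": 0, "wy": 0, "wz": 0},
    {"grip": 255, "tx": 0, "ty": 0, "tz": 0, "wx": 0, "wy": 0, "wz": 0},
    {"grip": 255, "tx": 0, "ty": 0, "tz": 0, "wx": 0, "wy": 0, "wz": 0}
  ]
}}

```text
time: 36.42
tool_pos: [580.0, 303.1, 13.8]
eef_rot: [1.0, -0.01, 0.001, -0.0]
wrist_force: [-0.9, -0.8, 5.9]
opening: 29.7
grip_force: 59.6
```

{"method": "play_rows", "body": {
  "plan": [
    {"grip": 255, "tx": 0, "ty": 0, "tz": 0.5, "wx": 0, "wy": 0, "wz": 0},
    {"grip": 255, "tx": 0, "ty": 0, "tz": 1.5, "wx": 0, "wy": 0, "wz": 0},
    {"grip": 255, "tx": 0, "ty": 0, "tz": 3, "wx": 0, "wy": 0, "wz": 0},
    {"grip": 255, "tx": 0, "ty": 0, "tz": 0, "wx": 0, "wy": 0, "wz": 0},
    {"grip": 255, "tx": 0, "ty": 0, "tz": 0, "wx": 0, "wy": 0, "wz": 0}
  ]
}}

```text
time: 37.05
tool_pos: [579.2, 302.7, 63.0]
eef_rot: [1.0, -0.01, 0.0, -0.0]
wrist_force: [-1.2, -0.8, -0.3]
opening: 30.2
grip_force: 59.4
```

{"method": "play_rows", "body": {
  "plan": [
    {"grip": 255, "tx": -3.5, "ty": -0.4, "tz": 0, "wx": 0, "wy": 0, "wz": 0},
    {"grip": 255, "tx": -3.5, "ty": -0.4, "tz": 0, "wx": 0, "wy": 0, "wz": 0},
    {"grip": 255, "tx": -3.5, "ty": -0.4, "tz": 0, "wx": 0, "wy": 0, "wz": 0},
    {"grip": 255, "tx": -3.4, "ty": -0.4, "tz": 0, "wx": 0, "wy": 0, "wz": 0},
    {"grip": 255, "tx": 0, "ty": 0, "tz": -1.5, "wx": 0, "wy": 0, "wz": 0},
    {"grip": 255, "tx": 0, "ty": 0, "tz": -1.5, "wx": 0, "wy": 0, "wz": 0},
    {"grip": 255, "tx": 0, "ty": 0, "tz": -0.8, "wx": 0, "wy": 0, "wz": 0},
    {"grip": 255, "tx": 0, "ty": 0, "tz": 0, "wx": 0, "wy": 0, "wz": 0},
    {"grip": 255, "tx": 0, "ty": 0, "tz": 0, "wx": 0, "wy": 0, "wz": 0}
  ]
}}

```text
time: 38.17
tool_pos: [440.8, 286.8, 24.7]
eef_rot: [1.0, -0.01, 0.0, -0.0]
wrist_force: [-0.3, -0.2, 0.2]
opening: 29.7
grip_force: 59.4
```

{"method": "play_rows", "body": {
  "plan": [
    {"grip": 255, "tx": 0, "ty": 0, "tz": -0.3, "wx": 0, "wy": 0, "wz": 0},
    {"grip": 255, "tx": 0, "ty": 0, "tz": -0.2, "wx": 0, "wy": 0, "wz": 0},
    {"grip": 255, "tx": 0, "ty": 0, "tz": -0.05, "wx": 0, "wy": 0, "wz": 0},
    {"grip": 255, "tx": 0, "ty": 0, "tz": 0, "wx": 0, "wy": 0, "wz": 0}
  ]
}}

```text
time: 38.67
tool_pos: [440.5, 286.9, 19.8]
eef_rot: [1.0, -0.01, 0.0, -0.0]
wrist_force: [-0.1, -1.7, 4.8]
opening: 29.9
grip_force: 59.8
```

{"method": "play_rows", "body": {
  "plan": [
    {"grip": 122, "tx": 0, "ty": 0, "tz": 0, "wx": 0, "wy": 0, "wz": 0},
    {"grip": 122, "tx": 0, "ty": 0, "tz": 0, "wx": 0, "wy": 0, "wz": 0},
    {"grip": 122, "tx": 0, "ty": 0, "tz": 0, "wx": 0, "wy": 0, "wz": 0},
    {"grip": 122, "tx": 0, "ty": 0, "tz": 2, "wx": 0, "wy": 0, "wz": 0},
    {"grip": 122, "tx": 0, "ty": 0, "tz": 4, "wx": 0, "wy": 0, "wz": 0},
    {"grip": 122, "tx": 0, "ty": 0, "tz": 5, "wx": 0, "wy": 0, "wz": 0},
    {"grip": 122, "tx": 0, "ty": 0, "tz": 5, "wx": 0, "wy": 0, "wz": 0},
    {"grip": 122, "tx": 0, "ty": 0, "tz": 5, "wx": 0, "wy": 0, "wz": 0},
    {"grip": 122, "tx": -2.4, "ty": -3.7, "tz": 0, "wx": 0, "wy": 0, "wz": 10},
    {"grip": 122, "tx": -2.4, "ty": -3.7, "tz": 0, "wx": 0, "wy": 0, "wz": 10}
  ]
}}

```text
time: 39.92
tool_pos: [391.9, 212.2, 229.9]
eef_rot: [0.986, 0.167, 0.001, -0.0]
wrist_force: [1.0, -1.2, -0.7]
opening: 44.8
grip_force: 0.0
```

{"method": "play_rows", "body": {
  "plan": [
    {"grip": 122, "tx": -2.4, "ty": -3.7, "tz": 0, "wx": 0, "wy": 0, "wz": 10},
    {"grip": 122, "tx": -2.0, "ty": -3.7, "tz": 0, "wx": 0, "wy": 0, "wz": 10},
    {"grip": 122, "tx": 0.8, "ty": -4.6, "tz": 0, "wx": 0, "wy": 0, "wz": 10},
    {"grip": 122, "tx": 0.8, "ty": -4.6, "tz": 0, "wx": 0, "wy": 0, "wz": 10},
    {"grip": 122, "tx": 0.8, "ty": -4.6, "tz": 0, "wx": 0, "wy": 0, "wz": 10},
    {"grip": 122, "tx": -0.5, "ty": -4.6, "tz": 0, "wx": 0, "wy": 0, "wz": 10},
    {"grip": 122, "tx": -0.8, "ty": -4.6, "tz": 0, "wx": 0, "wy": 0, "wz": 10},
    {"grip": 122, "tx": -0.8, "ty": -4.6, "tz": 0, "wx": 0, "wy": 0, "wz": 0},
    {"grip": 122, "tx": -2, "ty": -4.3, "tz": 0, "wx": 0, "wy": 0, "wz": 0}
  ]
}}

```text
time: 41.05
tool_pos: [331.5, -162.2, 229.5]
eef_rot: [0.74, 0.673, 0.0, 0.001]
wrist_force: [0.5, -0.3, -0.7]
opening: 44.4
grip_force: 0.0
```

```bash
python3 - <<'E'
from h import *
im=cv2.cvtColor(snap('top','t2'),cv2.COLOR_RGB2BGR); s=cv2.cvtColor(snap('side','s14'),cv2.COLOR_RGB2BGR)
o=np.zeros((560,800,3),np.uint8)
o[:280,:400]=cv2.resize(im[165:305,100:300],None,fx=2,fy=2)
o[:280,400:]=cv2.resize(im[165:305,280:480],None,fx=2,fy=2)
o[280:,:400]=cv2.resize(s[180:320,100:300],None,fx=2,fy=2)
o[280:,400:]=cv2.resize(s[190:330,280:480],None,fx=2,fy=2)
cv2.imwrite('pics/c3.png',o)
E
```

```text
(no output)
```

View pics/c3.png

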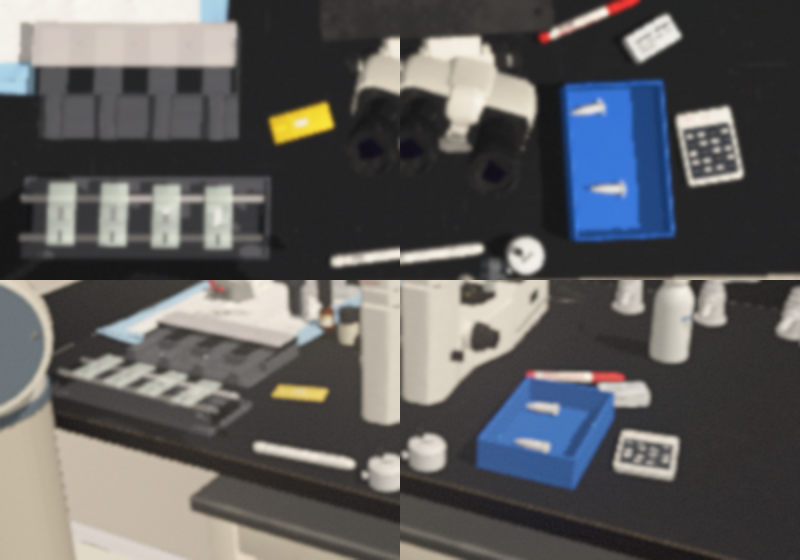

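All four chambers lie across both bars (crop x 61,113,166,218 at y 213); yellow plate untouched. One tube was knocked (now at top (374,219)). Measure again.

```bash
sed -e 's/top0/t2/' -e 's/366,212,408/364,210,408/' m.py > m2.py; python3 m2.py | grep -A0 -E '^(bin|tray)'; python3 -c "
from h import *
im=cv2.imread('pics/t2.png')
hsv=cv2.cvtColor(im,cv2.COLOR_BGR2HSV);s=(hsv[...,1]<110)&(hsv[...,2]>110)
for y in range(212,230):print(y,''.join('#' if s[y,x] else '.' for x in range(362,400)))
for y in range(252,266):print(y,''.join('#' if s[y,x] else '.' for x in range(362,400)))
"
```

```text
bin [ 2  5 17  8 83] [374.7 219.1] rect centre [ 563.7 -316.    11. ] corners [[569.0680983609386, -294.75177562639175], [574.02434721131, -335.623038045708], [558.3734653043341, -337.1204219646165], [553.434911349902, -296.315624412039]]
bin [12 46 17  7 82] [384.9 258.9] rect centre [ 462.3 -336.7   11. ] corners [[470.18751707811214, -317.09461856445705], [469.3270873890756, -357.0248065902354], [454.4621359179198, -356.2975859602856], [455.32109518076453, -316.4308462861977]]
tray [  3   3  34  40 578] [434.1 235.9] rect centre [ 512.7 -466.1    9. ] corners [[552.7066721625542, -424.2779659149445], [565.2334899460981, -495.0119523518435], [472.54207739442637, -507.5773933232623], [460.2721802402887, -437.51402321969726]]
212 ......................................
213 ......................................
214 .................#....................
215 ................###...................
216 ..............######..................
217 ...........##########.................
218 .......##############.................
219 .....################.................
220 ....############
[... 311 characters left out ...]
............
228 ......................................
229 ......................................
252 ......................................
253 ......................................
254 ......................................
255 ......................................
256 .........................#####........
257 ................###############.......
258 ..............#################.......
259 .............##################.......
260 ..............#################.......
261 .................##############.......
262 ...........................####.......
263 ......................................
264 ......................................
265 ......................................
```

{"method": "play_rows", "body": {
  "plan": [
    {"grip": 140, "tx": 0, "ty": -4.5, "tz": 0, "wx": 0, "wy": 0, "wz": 4.2},
    {"grip": 140, "tx": 0.5, "ty": -4.5, "tz": 0, "wx": 0, "wy": 0, "wz": 0},
    {"grip": 140, "tx": 1, "ty": -4.5, "tz": 0, "wx": 0, "wy": 0, "wz": 0},
    {"grip": 140, "tx": 4, "ty": -1.5, "tz": -3, "wx": 0, "wy": 0, "wz": 0},
    {"grip": 140, "tx": 4, "ty": -1.5, "tz": -3, "wx": 0, "wy": 0, "wz": 0},
    {"grip": 140, "tx": 3.6, "ty": -0.5, "tz": -3, "wx": 0, "wy": 0, "wz": 0},
    {"grip": 140, "tx": 0, "ty": 0, "tz": -3, "wx": 0, "wy": 0, "wz": 0},
    {"grip": 140, "tx": 0, "ty": 0, "tz": 0, "wx": 0, "wy": 0, "wz": 0},
    {"grip": 140, "tx": 0, "ty": 0, "tz": 0, "wx": 0, "wy": 0, "wz": 0}
  ]
}}

```text
time: 42.28
tool_pos: [462.8, -330.4, 110.0]
eef_rot: [0.715, 0.7, 0.0, 0.0]
wrist_force: [-0.5, 0.1, 0.4]
opening: 38.6
grip_force: 0.0
```

{"method": "play_rows", "body": {
  "plan": [
    {"grip": 140, "tx": -0.05, "ty": -0.55, "tz": -3, "wx": 0, "wy": 0, "wz": 0},
    {"grip": 140, "tx": 0, "ty": 0, "tz": -3, "wx": 0, "wy": 0, "wz": 0},
    {"grip": 140, "tx": 0, "ty": 0, "tz": -2.5, "wx": 0, "wy": 0, "wz": 0},
    {"grip": 140, "tx": 0, "ty": 0, "tz": -1.2, "wx": 0, "wy": 0, "wz": 0},
    {"grip": 140, "tx": 0, "ty": 0, "tz": -0.4, "wx": 0, "wy": 0, "wz": 0},
    {"grip": 140, "tx": 0, "ty": 0, "tz": 0, "wx": 0, "wy": 0, "wz": 0},
    {"grip": 140, "tx": 0, "ty": 0, "tz": 0, "wx": 0, "wy": 0, "wz": 0}
  ]
}}

```text
time: 43.15
tool_pos: [462.6, -336.5, 9.2]
eef_rot: [0.715, 0.7, 0.0, 0.001]
wrist_force: [-0.0, 0.8, -0.5]
opening: 38.6
grip_force: 0.0
```

{"method": "play_rows", "body": {
  "plan": [
    {"grip": 255, "tx": 0, "ty": 0, "tz": 0, "wx": 0, "wy": 0, "wz": 0},
    {"grip": 255, "tx": 0, "ty": 0, "tz": 0, "wx": 0, "wy": 0, "wz": 0},
    {"grip": 255, "tx": 0, "ty": 0, "tz": 0, "wx": 0, "wy": 0, "wz": 0},
    {"grip": 255, "tx": 0, "ty": 0, "tz": 0, "wx": 0, "wy": 0, "wz": 0}
  ]
}}

```text
time: 43.65
tool_pos: [462.4, -336.3, 9.0]
eef_rot: [0.715, 0.7, 0.0, 0.0]
wrist_force: [-1.5, -0.3, 5.1]
opening: 11.8
grip_force: 60.2
```

{"method": "play_rows", "body": {
  "plan": [
    {"grip": 255, "tx": 0, "ty": 0, "tz": 1, "wx": 0, "wy": 0, "wz": 0},
    {"grip": 255, "tx": 0, "ty": 0, "tz": 3, "wx": 0, "wy": 0, "wz": 0},
    {"grip": 255, "tx": 0, "ty": 0, "tz": 4, "wx": 0, "wy": 0, "wz": 0},
    {"grip": 255, "tx": 0, "ty": -0.5, "tz": 0, "wx": 0, "wy": 0, "wz": 0},
    {"grip": 255, "tx": 0.8, "ty": -4.2, "tz": 0, "wx": 0, "wy": 0, "wz": 4.5},
    {"grip": 255, "tx": 1, "ty": -4.3, "tz": 0, "wx": 0, "wy": 0, "wz": 4.4},
    {"grip": 255, "tx": 1, "ty": -4.2, "tz": 0, "wx": 0, "wy": 0, "wz": 0},
    {"grip": 255, "tx": 0, "ty": 0, "tz": -2, "wx": 0, "wy": 0, "wz": 0},
    {"grip": 255, "tx": 0, "ty": 0, "tz": -3, "wx": 0, "wy": 0, "wz": 0},
    {"grip": 255, "tx": 0, "ty": 0, "tz": 0, "wx": 0, "wy": 0, "wz": 0}
  ]
}}

```text
time: 44.9
tool_pos: [487.6, -465.3, 34.7]
eef_rot: [0.658, 0.753, 0.0, -0.004]
wrist_force: [0.3, 1.3, -0.3]
opening: 11.8
grip_force: 59.5
```

{"method": "play_rows", "body": {
  "plan": [
    {"grip": 255, "tx": 0, "ty": 0, "tz": 0, "wx": 0, "wy": 0, "wz": 0},
    {"grip": 255, "tx": 0, "ty": 0, "tz": -1.5, "wx": 0, "wy": 0, "wz": 0},
    {"grip": 255, "tx": 0, "ty": 0, "tz": -0.5, "wx": 0, "wy": 0, "wz": 0},
    {"grip": 255, "tx": 0, "ty": 0, "tz": 0, "wx": 0, "wy": 0, "wz": 0},
    {"grip": 255, "tx": 0, "ty": 0, "tz": 0, "wx": 0, "wy": 0, "wz": 0}
  ]
}}

```text
time: 45.52
tool_pos: [490.2, -468.2, 18.5]
eef_rot: [0.658, 0.753, -0.0, 0.0]
wrist_force: [0.4, -0.0, -0.6]
opening: 11.2
grip_force: 59.5
```

{"method": "play_rows", "body": {
  "plan": [
    {"grip": 255, "tx": 0, "ty": 0, "tz": -0.3, "wx": 0, "wy": 0, "wz": 0},
    {"grip": 255, "tx": 0, "ty": 0, "tz": -0.2, "wx": 0, "wy": 0, "wz": 0},
    {"grip": 255, "tx": 0, "ty": 0, "tz": 0, "wx": 0, "wy": 0, "wz": 0},
    {"grip": 255, "tx": 0, "ty": 0, "tz": 0, "wx": 0, "wy": 0, "wz": 0}
  ]
}}

```text
time: 46.02
tool_pos: [490.1, -468.1, 13.5]
eef_rot: [0.658, 0.753, -0.0, 0.0]
wrist_force: [-0.6, 0.0, 4.3]
opening: 11.5
grip_force: 60.0
```

{"method": "play_rows", "body": {
  "plan": [
    {"grip": 160, "tx": 0, "ty": 0, "tz": 0, "wx": 0, "wy": 0, "wz": 0},
    {"grip": 160, "tx": 0, "ty": 0, "tz": 0, "wx": 0, "wy": 0, "wz": 0},
    {"grip": 160, "tx": 0, "ty": 0, "tz": 0, "wx": 0, "wy": 0, "wz": 0},
    {"grip": 160, "tx": 0, "ty": 0, "tz": 2, "wx": 0, "wy": 0, "wz": 0},
    {"grip": 160, "tx": 0, "ty": 0, "tz": 5, "wx": 0, "wy": 0, "wz": 0},
    {"grip": 255, "tx": 0, "ty": 0, "tz": 2, "wx": 0, "wy": 0, "wz": 0},
    {"grip": 255, "tx": 2.5, "ty": 5, "tz": 0, "wx": 0, "wy": 0, "wz": 0},
    {"grip": 255, "tx": 2.5, "ty": 5, "tz": 0, "wx": 0, "wy": 0, "wz": 0},
    {"grip": 255, "tx": 2.1, "ty": 5, "tz": 0, "wx": 0, "wy": 0, "wz": 0},
    {"grip": 255, "tx": 0, "ty": 0, "tz": 0, "wx": 0, "wy": 0, "wz": 0}
  ]
}}

```text
time: 47.28
tool_pos: [562.2, -314.6, 103.8]
eef_rot: [0.656, 0.754, 0.0, -0.0]
wrist_force: [0.8, -1.0, -0.6]
opening: -0.0
grip_force: 0.0
```

{"method": "play_rows", "body": {
  "plan": [
    {"grip": 255, "tx": 0, "ty": 0, "tz": -2.5, "wx": 0, "wy": 0, "wz": 0},
    {"grip": 255, "tx": 0, "ty": 0, "tz": -2.5, "wx": 0, "wy": 0, "wz": 0},
    {"grip": 255, "tx": 0, "ty": 0, "tz": 0, "wx": 0, "wy": 0, "wz": 0},
    {"grip": 255, "tx": 0, "ty": 0, "tz": 0, "wx": 0, "wy": 0, "wz": 0}
  ]
}}

```text
time: 47.78
tool_pos: [561.3, -319.0, 54.2]
eef_rot: [0.658, 0.753, 0.0, 0.001]
wrist_force: [0.3, 0.3, -0.9]
opening: 0.0
grip_force: 0.0
```

{"method": "play_rows", "body": {
  "plan": [
    {"grip": 255, "tx": 0, "ty": 0, "tz": -2, "wx": 0, "wy": 0, "wz": 0},
    {"grip": 255, "tx": 0, "ty": 0, "tz": -1, "wx": 0, "wy": 0, "wz": 0},
    {"grip": 255, "tx": 0, "ty": 0, "tz": -0.5, "wx": 0, "wy": 0, "wz": 0},
    {"grip": 255, "tx": 0, "ty": 0, "tz": -0.2, "wx": 0, "wy": 0, "wz": 0},
    {"grip": 255, "tx": 0, "ty": 0, "tz": 0, "wx": 0, "wy": 0, "wz": 0}
  ]
}}

```text
time: 48.4
tool_pos: [560.5, -317.7, 17.6]
eef_rot: [0.658, 0.753, -0.0, -0.001]
wrist_force: [-6.2, 3.2, 15.4]
opening: 0.1
grip_force: 7.7
```

Contact at 17.6, 15 N. Drag it forward 22 mm, away from the back wall.

{"method": "play_rows", "body": {
  "plan": [
    {"grip": 255, "tx": -0.4, "ty": 0, "tz": 0, "wx": 0, "wy": 0, "wz": 0},
    {"grip": 255, "tx": -0.5, "ty": 0, "tz": 0, "wx": 0, "wy": 0, "wz": 0},
    {"grip": 255, "tx": -0.5, "ty": 0, "tz": 0, "wx": 0, "wy": 0, "wz": 0},
    {"grip": 255, "tx": -0.5, "ty": 0, "tz": 0, "wx": 0, "wy": 0, "wz": 0},
    {"grip": 255, "tx": -0.5, "ty": 0, "tz": 0, "wx": 0, "wy": 0, "wz": 0},
    {"grip": 255, "tx": 0, "ty": 0, "tz": 0, "wx": 0, "wy": 0, "wz": 0}
  ]
}}

```text
time: 49.15
tool_pos: [536.1, -317.8, 15.7]
eef_rot: [0.658, 0.753, -0.0, -0.001]
wrist_force: [0.2, -0.1, 0.0]
opening: 0.1
grip_force: 0.0
```

{"method": "play_rows", "body": {
  "plan": [
    {"grip": 255, "tx": 0, "ty": 0, "tz": 2, "wx": 0, "wy": 0, "wz": 0},
    {"grip": 255, "tx": 0, "ty": 0, "tz": 4, "wx": 0, "wy": 0, "wz": 0},
    {"grip": 255, "tx": 0, "ty": 0, "tz": 4, "wx": 0, "wy": 0, "wz": 0},
    {"grip": 150, "tx": -4, "ty": -1, "tz": 2, "wx": 0, "wy": 0, "wz": 0},
    {"grip": 150, "tx": -5, "ty": -1, "tz": 2, "wx": 0, "wy": 0, "wz": 0},
    {"grip": 150, "tx": -5, "ty": 0, "tz": 2, "wx": 0, "wy": 0, "wz": 0},
    {"grip": 150, "tx": -5, "ty": 0, "tz": 0, "wx": 0, "wy": 0, "wz": 0},
    {"grip": 150, "tx": 0, "ty": 0, "tz": 0, "wx": 0, "wy": 0, "wz": 0}
  ]
}}

```text
time: 50.15
tool_pos: [344.3, -337.6, 177.4]
eef_rot: [0.659, 0.752, -0.0, -0.0]
wrist_force: [-0.0, -1.0, -0.9]
opening: 34.9
grip_force: 0.0
```

```bash
python3 - <<'E'
from h import *
im=cv2.cvtColor(snap('top','t3'),cv2.COLOR_RGB2BGR);s=cv2.cvtColor(snap('side','s15'),cv2.COLOR_RGB2BGR)
o=np.zeros((560,780,3),np.uint8)
o[:400,:440]=cv2.resize(im[195:295,350:460],None,fx=4,fy=4);o[:280,440:780]=cv2.resize(s[230:300,310:425],(340,280))[:280]
cv2.imwrite('pics/c4.png',o)
hsv=cv2.cvtColor(im,cv2.COLOR_BGR2HSV);m=(hsv[...,1]<110)&(hsv[...,2]>110)
for y in range(208,250):print(y,''.join('#' if m[y,x] else '.' for x in range(362,406)))
E
sed -e 's/top0/t3/' -e 's/366,212,408/364,210,408/' m.py > m2.py; python3 m2.py | grep -E '^bin'
```

```text
208 ............................................
209 ............................................
210 ............................................
211 ............................................
212 ............................................
213 ............................................
214 ............................................
215 .................##.........................
216 ................####........................
217 .............########.......................
218 .........############.......................
219 ......###############.......................
220 ....#################.......................
221 ....#################.......................
222 ....############............................
223 .....#####..................................
224 ............................................
225 ............................................
226 ............................................
227 ............................................
228 ............................................
229 ............................................
230 ..................
[... 503 characters left out ...]
.............
241 ............................................
242 ............................................
243 ............................................
244 ............................................
245 ............................................
246 ............................................
247 ............................................
248 ............................................
249 ............................................
bin [ 2  6 17  7 80] [375.  219.6] rect centre [ 561.7 -315.9   11. ] corners [[565.7568051567893, -294.49055317039404], [571.7240661678625, -335.6875737029485], [557.7129997417622, -337.35828749915765], [551.7645398271211, -296.22086198190107]]
```

View pics/c4.png

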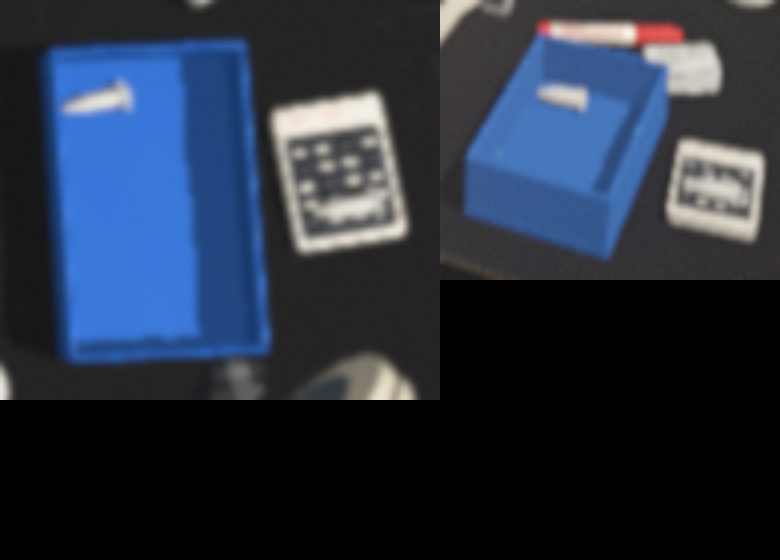

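Tube B lies on the tray (crop (345,212)). Tube A (crop (97,100)) barely moved; ≈18 mm from the back wall. Retry with fingers straddling its rounded top about 10 mm apart.

{"method": "play_rows", "body": {
  "plan": [
    {"grip": 224, "tx": 5, "ty": 0.5, "tz": 0, "wx": 0, "wy": 0, "wz": 2},
    {"grip": 224, "tx": 5, "ty": 0.5, "tz": 0, "wx": 0, "wy": 0, "wz": 0},
    {"grip": 224, "tx": 5, "ty": 0.5, "tz": -2, "wx": 0, "wy": 0, "wz": 0},
    {"grip": 224, "tx": 5, "ty": 0.5, "tz": -3, "wx": 0, "wy": 0, "wz": 0},
    {"grip": 224, "tx": 1.8, "ty": 0.2, "tz": -3, "wx": 0, "wy": 0, "wz": 0},
    {"grip": 224, "tx": 0, "ty": 0, "tz": -3, "wx": 0, "wy": 0, "wz": 0},
    {"grip": 224, "tx": 0, "ty": 0, "tz": 0, "wx": 0, "wy": 0, "wz": 0},
    {"grip": 224, "tx": 0, "ty": 0, "tz": 0, "wx": 0, "wy": 0, "wz": 0}
  ]
}}

```text
time: 51.25
tool_pos: [566.2, -316.2, 67.1]
eef_rot: [0.645, 0.764, 0.0, 0.001]
wrist_force: [0.5, -0.0, 0.4]
opening: 10.6
grip_force: 0.0
```

{"method": "play_rows", "body": {
  "plan": [
    {"grip": 224, "tx": -0.35, "ty": 0, "tz": -2, "wx": 0, "wy": 0, "wz": 0},
    {"grip": 224, "tx": 0, "ty": 0, "tz": -1.5, "wx": 0, "wy": 0, "wz": 0},
    {"grip": 224, "tx": 0, "ty": 0, "tz": -1, "wx": 0, "wy": 0, "wz": 0},
    {"grip": 224, "tx": 0, "ty": 0, "tz": -0.4, "wx": 0, "wy": 0, "wz": 0},
    {"grip": 224, "tx": 0, "ty": 0, "tz": -0.2, "wx": 0, "wy": 0, "wz": 0},
    {"grip": 224, "tx": 0, "ty": 0, "tz": 0, "wx": 0, "wy": 0, "wz": 0}
  ]
}}

```text
time: 52.0
tool_pos: [560.9, -315.9, 17.6]
eef_rot: [0.645, 0.764, -0.0, -0.001]
wrist_force: [-8.8, 4.7, 24.6]
opening: 10.4
grip_force: 12.0
```

{"method": "play_rows", "body": {
  "plan": [
    {"grip": 224, "tx": -0.3, "ty": 0, "tz": 0.03, "wx": 0, "wy": 0, "wz": 0},
    {"grip": 224, "tx": -0.4, "ty": 0, "tz": 0, "wx": 0, "wy": 0, "wz": 0},
    {"grip": 224, "tx": -0.4, "ty": 0, "tz": 0, "wx": 0, "wy": 0, "wz": 0}
  ]
}}

```text
time: 52.38
tool_pos: [554.2, -317.5, 17.9]
eef_rot: [0.645, 0.764, 0.001, 0.004]
wrist_force: [5.7, 0.6, 9.4]
opening: 10.4
grip_force: 4.2
```

{"method": "play_rows", "body": {
  "plan": [
    {"grip": 224, "tx": -0.4, "ty": 0, "tz": -0.05, "wx": 0, "wy": 0, "wz": 0},
    {"grip": 224, "tx": -0.4, "ty": 0, "tz": 0, "wx": 0, "wy": 0, "wz": 0},
    {"grip": 224, "tx": -0.4, "ty": 0, "tz": 0, "wx": 0, "wy": 0, "wz": 0},
    {"grip": 224, "tx": 0, "ty": 0, "tz": 0, "wx": 0, "wy": 0, "wz": 0}
  ]
}}

```text
time: 52.88
tool_pos: [542.6, -318.3, 17.8]
eef_rot: [0.645, 0.764, 0.001, 0.005]
wrist_force: [4.1, -1.9, 11.3]
opening: 10.4
grip_force: 5.7
```

{"method": "play_rows", "body": {
  "plan": [
    {"grip": 224, "tx": 0, "ty": 0, "tz": 2, "wx": 0, "wy": 0, "wz": 0},
    {"grip": 150, "tx": 0, "ty": 0, "tz": 3, "wx": 0, "wy": 0, "wz": 0},
    {"grip": 150, "tx": 0, "ty": 0, "tz": 0, "wx": 0, "wy": 0, "wz": 0},
    {"grip": 150, "tx": 0, "ty": 0, "tz": 0, "wx": 0, "wy": 0, "wz": 0},
    {"grip": 150, "tx": 0, "ty": 0, "tz": 0, "wx": 0, "wy": 0, "wz": 0}
  ]
}}

```text
time: 53.5
tool_pos: [537.8, -315.6, 64.2]
eef_rot: [0.645, 0.764, -0.0, -0.001]
wrist_force: [-0.3, 0.2, 0.1]
opening: 35.1
grip_force: 0.0
```

```bash
python3 - <<'E'
from h import *
s=cv2.cvtColor(snap('side','s16'),cv2.COLOR_RGB2BGR)
c=cv2.resize(s[220:300,310:425],None,fx=6,fy=6,interpolation=cv2.INTER_CUBIC)
st=read_state();print(st['tool_pos'])
for p in((st['tool_pos'][0],st['tool_pos'][1],11),):
    u,v=proj('side',p);print(u,v,(u-310)*6,(v-220)*6)
cv2.imwrite('pics/c5.png',c)
E
```

```text
[ 537.86333466 -315.68412765   64.14660558]
347.72283260837673 257.5671404014852 226.3369956502604 225.40284240891106
```

View pics/c5.png

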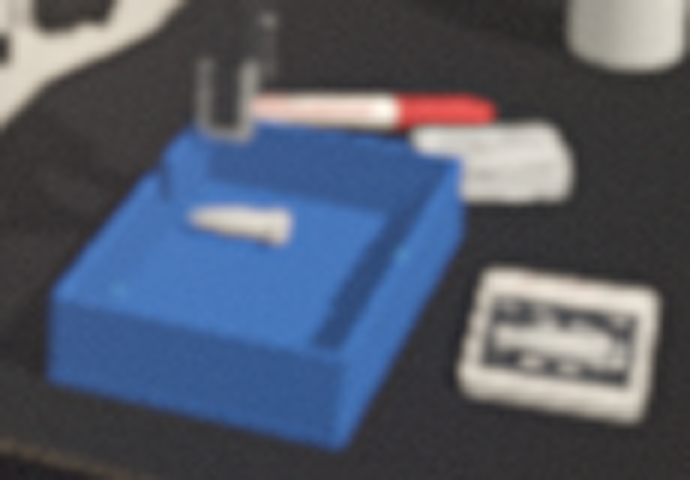

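```bash
python3 - <<'E'
from h import *
for c in((190,217),(240,224),(290,229)):print(at('side',310+c[0]/6,220+c[1]/6,11))
E
```

```text
[ 538.27268468 -298.59969746   11.        ]
[ 541.73410127 -320.64132604   11.        ]
[ 546.92398581 -341.85111205   11.        ]
```

Tube A is now clear of the wall at (542,−320); tube B sits on the tray. Grip A.

{"method": "play_rows", "body": {
  "plan": [
    {"grip": 150, "tx": 0.35, "ty": -0.4, "tz": 0, "wx": 0, "wy": 0, "wz": 0},
    {"grip": 150, "tx": 0, "ty": 0, "tz": -2, "wx": 0, "wy": 0, "wz": 0},
    {"grip": 150, "tx": 0, "ty": 0, "tz": -2, "wx": 0, "wy": 0, "wz": 0},
    {"grip": 150, "tx": 0, "ty": 0, "tz": -1, "wx": 0, "wy": 0, "wz": 0},
    {"grip": 150, "tx": 0, "ty": 0, "tz": -0.5, "wx": 0, "wy": 0, "wz": 0},
    {"grip": 150, "tx": 0, "ty": 0, "tz": 0, "wx": 0, "wy": 0, "wz": 0},
    {"grip": 150, "tx": 0, "ty": 0, "tz": 0, "wx": 0, "wy": 0, "wz": 0}
  ]
}}

```text
time: 54.42
tool_pos: [542.4, -320.3, 10.6]
eef_rot: [0.645, 0.764, 0.0, 0.0]
wrist_force: [-0.2, -0.2, 1.0]
opening: 35.0
grip_force: 0.0
```

{"method": "play_rows", "body": {
  "plan": [
    {"grip": 255, "tx": 0, "ty": 0, "tz": 0, "wx": 0, "wy": 0, "wz": 0},
    {"grip": 255, "tx": 0, "ty": 0, "tz": 0, "wx": 0, "wy": 0, "wz": 0},
    {"grip": 255, "tx": 0, "ty": 0, "tz": 0, "wx": 0, "wy": 0, "wz": 0},
    {"grip": 255, "tx": 0, "ty": 0, "tz": 0, "wx": 0, "wy": 0, "wz": 0}
  ]
}}

```text
time: 54.92
tool_pos: [542.5, -320.3, 10.9]
eef_rot: [0.645, 0.764, 0.0, 0.001]
wrist_force: [-1.4, 1.0, 6.2]
opening: 11.0
grip_force: 59.3
```

{"method": "play_rows", "body": {
  "plan": [
    {"grip": 255, "tx": 0, "ty": 0, "tz": 1, "wx": 0, "wy": 0, "wz": 0},
    {"grip": 255, "tx": 0, "ty": 0, "tz": 3, "wx": 0, "wy": 0, "wz": 0},
    {"grip": 255, "tx": 0, "ty": 0, "tz": 4, "wx": 0, "wy": 0, "wz": 0},
    {"grip": 255, "tx": 0, "ty": -0.5, "tz": 0, "wx": 0, "wy": 0, "wz": 0},
    {"grip": 255, "tx": -0.3, "ty": -4.6, "tz": 0, "wx": 0, "wy": 0, "wz": -2},
    {"grip": 255, "tx": -0.3, "ty": -4.6, "tz": 0, "wx": 0, "wy": 0, "wz": 0},
    {"grip": 255, "tx": -0.4, "ty": -4.6, "tz": 0, "wx": 0, "wy": 0, "wz": 0},
    {"grip": 255, "tx": 0, "ty": 0, "tz": 0, "wx": 0, "wy": 0, "wz": 0},
    {"grip": 255, "tx": 0, "ty": 0, "tz": -2, "wx": 0, "wy": 0, "wz": 0},
    {"grip": 255, "tx": 0, "ty": 0, "tz": -3, "wx": 0, "wy": 0, "wz": 0}
  ]
}}

```text
time: 56.18
tool_pos: [532.1, -461.8, 38.8]
eef_rot: [0.658, 0.753, 0.0, -0.0]
wrist_force: [0.1, -0.1, 0.4]
opening: 11.4
grip_force: 58.6
```

{"method": "play_rows", "body": {
  "plan": [
    {"grip": 255, "tx": 0, "ty": 0, "tz": 0, "wx": 0, "wy": 0, "wz": 0},
    {"grip": 255, "tx": 0, "ty": 0, "tz": -1.5, "wx": 0, "wy": 0, "wz": 0},
    {"grip": 255, "tx": 0, "ty": 0, "tz": -0.5, "wx": 0, "wy": 0, "wz": 0},
    {"grip": 255, "tx": 0, "ty": 0, "tz": 0, "wx": 0, "wy": 0, "wz": 0},
    {"grip": 255, "tx": 0, "ty": 0, "tz": 0, "wx": 0, "wy": 0, "wz": 0}
  ]
}}

```text
time: 56.8
tool_pos: [532.4, -463.4, 20.7]
eef_rot: [0.658, 0.753, 0.0, 0.0]
wrist_force: [-0.1, -0.3, 0.0]
opening: 11.0
grip_force: 58.6
```

Contact expected at about 15.

{"method": "play_rows", "body": {
  "plan": [
    {"grip": 255, "tx": 0, "ty": 0, "tz": -0.3, "wx": 0, "wy": 0, "wz": 0},
    {"grip": 255, "tx": 0, "ty": 0, "tz": -0.2, "wx": 0, "wy": 0, "wz": 0},
    {"grip": 255, "tx": 0, "ty": 0, "tz": -0.06, "wx": 0, "wy": 0, "wz": 0},
    {"grip": 255, "tx": 0, "ty": 0, "tz": 0, "wx": 0, "wy": 0, "wz": 0}
  ]
}}

```text
time: 57.3
tool_pos: [532.1, -463.2, 15.4]
eef_rot: [0.658, 0.753, -0.0, 0.0]
wrist_force: [-2.3, 1.8, 6.0]
opening: 11.2
grip_force: 59.4
```

{"method": "play_rows", "body": {
  "plan": [
    {"grip": 185, "tx": 0, "ty": 0, "tz": 0, "wx": 0, "wy": 0, "wz": 0},
    {"grip": 185, "tx": 0, "ty": 0, "tz": 0, "wx": 0, "wy": 0, "wz": 0},
    {"grip": 185, "tx": 0, "ty": 0, "tz": 0, "wx": 0, "wy": 0, "wz": 0},
    {"grip": 185, "tx": 0, "ty": 0, "tz": 2, "wx": 0, "wy": 0, "wz": 0},
    {"grip": 185, "tx": 0, "ty": 0, "tz": 5, "wx": 0, "wy": 0, "wz": 0},
    {"grip": 185, "tx": 0, "ty": 0, "tz": 5, "wx": 0, "wy": 0, "wz": 0},
    {"grip": 185, "tx": -5, "ty": -1, "tz": 3, "wx": 0, "wy": 0, "wz": 0},
    {"grip": 185, "tx": -5, "ty": -1, "tz": 3, "wx": 0, "wy": 0, "wz": 0},
    {"grip": 185, "tx": -5, "ty": -1, "tz": 0, "wx": 0, "wy": 0, "wz": 0},
    {"grip": 185, "tx": -3, "ty": -1, "tz": 0, "wx": 0, "wy": 0, "wz": 0}
  ]
}}

```text
time: 58.55
tool_pos: [350.1, -503.5, 196.7]
eef_rot: [0.659, 0.753, -0.0, 0.001]
wrist_force: [1.2, -0.5, 0.3]
opening: 23.4
grip_force: 0.0
```

```bash
python3 - <<'E'
from h import *
im=cv2.cvtColor(snap('top','t4'),cv2.COLOR_RGB2BGR);s=cv2.cvtColor(snap('side','s17'),cv2.COLOR_RGB2BGR)
o=np.zeros((600,800,3),np.uint8)
o[:300,:800]=cv2.resize(im[155:305,90:490],None,fx=2,fy=2);o[300:,:300]=cv2.resize(s[240:300,370:430],(300,300));o[300:,310:660]=cv2.resize(im[205:265,405:475],(350,300))
cv2.imwrite('pics/c6.png',o)
E
```

```text
(no output)
```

View pics/c6.png

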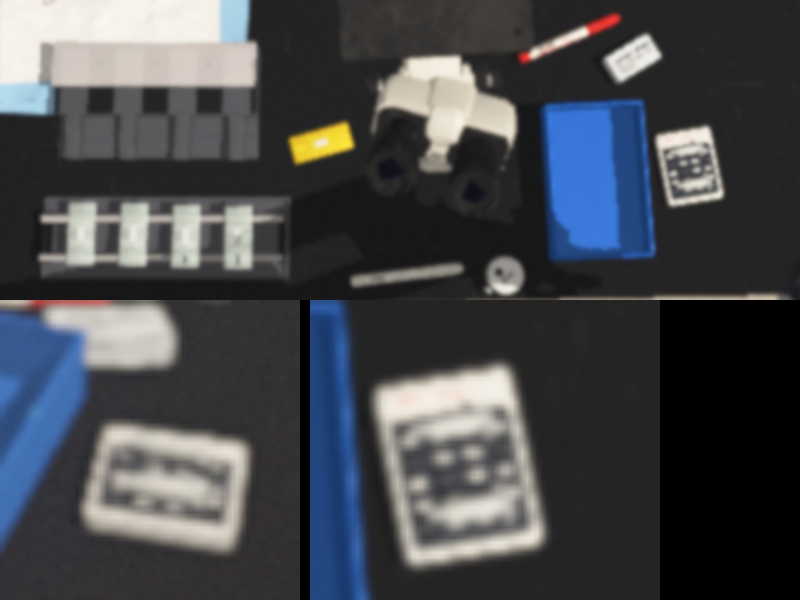

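The bin is empty and both tubes lie on the tray (bottom right crop, at (450,420) and (475,515)). Four chambers lie across both bars, and the other things are in place.

```bash
python3 -c "
from plant import *
print(job_done())"
```

```text
the job is handed in; nothing more can be done
None
```

The job is handed in: all four chambers lie flat across both rack bars, both microtubes are on the white tray, and the other things on the bench look undisturbed in the last picture (58.6 s used, no verdict returned).

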